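# Uncover, scan and record the filter cartridges

### The job

Read the labels of the three filter cartridges on the bench: unlock every cover that is fitted with a quarter turn anticlockwise, lift it off and stand it upright in the tray. Working from the left housing to the middle to the right one, point the hand scanner level and squarely at the uncovered label from 5 to 12 cm away and hold it still there for over a second; when all three have been read, hang the scanner by its handle on the hook and leave the other things on the bench where they are.

Things in the scene. Friction and masses are not known exactly. Their poses are not given: they have to be found in the camera images.
- housing_left: the left (seen from the robot) of three fixed filter housings. Metal base 92 mm across, 14 mm high; origin at the centre of its underside, z up. On it a white cartridge 39 mm across up to z = 80 mm, with a paper bar label 24 wide x 28 mm high on the side facing this body's -x (towards the robot). Bayonet lugs left and right, to 46 mm from the axis, tops at z = 27.
- housing_left_label (a point): centre of the label face on the left cartridge, 21 mm in front (-x) of the housing's axis, 60 mm above the bench; axes as the housing's, the label faces -x
- cover_left: grey cover of the left housing (absent in some starts: that housing then stands open). Cap 58 mm across, 75 mm high, hollow below (51 mm wide, 70 deep); origin at the centre of its lower rim, z up, 90 g. Two ears at the rim reach 37 mm out along +y and -y, 14 mm wide, 5 thick. Fitted, its origin is 14 mm above the housing's and its yaw 0 to 0.15 rad past the housing's.
- cover_left_grip (a point): where to pinch the left cover from above, across its x: 95 mm above its origin, in the grip bar on top (13 mm thick along x, 46 long along y, z = 75 to 101 mm). Turned anticlockwise from above (yaw grows, little resistance; a stop the other way) its ears leave the lugs from 1.42 to 2.1 rad past the housing's yaw; then it lifts straight off, 75 mm to clear the cartridge.
- housing_middle: the middle (seen from the robot) of three fixed filter housings. Metal base 92 mm across, 14 mm high; origin at the centre of its underside, z up. On it a white cartridge 39 mm across up to z = 80 mm, with a paper bar label 24 wide x 28 mm high on the side facing this body's -x (towards the robot). Bayonet lugs left and right, to 46 mm from the axis, tops at z = 27.
- housing_middle_label (a point): centre of the label face on the middle cartridge, 21 mm in front (-x) of the housing's axis, 60 mm above the bench; axes as the housing's, the label faces -x
- cover_middle: grey cover of the middle housing (absent in some starts: that housing then stands open). Cap 58 mm across, 75 mm high, hollow below (51 mm wide, 70 deep); origin at the centre of its lower rim, z up, 90 g. Two ears at the rim reach 37 mm out along +y and -y, 14 mm wide, 5 thick. Fitted, its origin is 14 mm above the housing's and its yaw 0 to 0.15 rad past the housing's.
- cover_middle_grip (a point): where to pinch the middle cover from above, across its x: 95 mm above its origin, in the grip bar on top (13 mm thick along x, 46 long along y, z = 75 to 101 mm). Turned anticlockwise from above (yaw grows, little resistance; a stop the other way) its ears leave the lugs from 1.42 to 2.1 rad past the housing's yaw; then it lifts straight off, 75 mm to clear the cartridge.
- housing_right: the right (seen from the robot) of three fixed filter housings. Metal base 92 mm across, 14 mm high; origin at the centre of its underside, z up. On it a white cartridge 39 mm across up to z = 80 mm, with a paper bar label 24 wide x 28 mm high on the side facing this body's -x (towards the robot). Bayonet lugs left and right, to 46 mm from the axis, tops at z = 27.
- housing_right_label (a point): centre of the label face on the right cartridge, 21 mm in front (-x) of the housing's axis, 60 mm above the bench; axes as the housing's, the label faces -x
- cover_right: grey cover of the right housing (absent in some starts: that housing then stands open). Cap 58 mm across, 75 mm high, hollow below (51 mm wide, 70 deep); origin at the centre of its lower rim, z up, 90 g. Two ears at the rim reach 37 mm out along +y and -y, 14 mm wide, 5 thick. Fitted, its origin is 14 mm above the housing's and its yaw 0 to 0.15 rad past the housing's.
- cover_right_grip (a point): where to pinch the right cover from above, across its x: 95 mm above its origin, in the grip bar on top (13 mm thick along x, 46 long along y, z = 75 to 101 mm). Turned anticlockwise from above (yaw grows, little resistance; a stop the other way) its ears leave the lugs from 1.42 to 2.1 rad past the housing's yaw; then it lifts straight off, 75 mm to clear the cartridge.
- scanner: hand scanner standing loose on the bench: white body 130 long (x) x 46 x 40 mm high with grey ends; origin at the centre of its underside, x forwards to the window, z up; 220 g. Lengthwise over it a carrying handle: a level bar 14 mm wide, 12 high (z = 80 to 92 mm), 116 long, on end posts; the opening under it spans x = -46 to 46, z = 40 to 80 mm.
- scanner_window (a point): middle of the dark window in the scanner's front end, at x = 65, z = 24 mm of the scanner; the beam leaves along the scanner's +x. Pinch the scanner by its handle bar from above, across y, some 20 mm ahead of the middle, so that the hook can pass under the rest.
- hook_stand: fixed steel hook stand at the right: foot 90 mm across, 12 mm high, origin at the centre of its underside; post 14 mm thick, 188 mm high; a level round arm 8 mm thick, axis 170 mm up, runs from the post along the stand's -x (towards the robot); its end, 101 mm from the post, turns up to 190 mm above the bench
- hook_seat (a point): where the handle bar is to hang: top of the hook's arm, 65 mm from the post along the stand's -x, 174 mm above the bench; axes as the stand's. The bar has to pass over the upturned end.
- tray: loose shallow metal tray at the left, 270 (x) x 110 (y) x 22 mm high, walls and floor 4 mm, origin at the centre of its underside; three covers fit side by side along x, 85 mm apart, ears across (y)
- ethanol_bottle: bystander, loose, to be left alone: bottle, 62 mm across, 150 mm high, behind the housings
- beaker: bystander, loose, to be left alone: small glass beaker, 45 mm across, 57 mm high, behind the left housing
- objective_can: bystander, loose, to be left alone: black can, 43 mm across, 61 mm high, at the right behind the hook stand
- hygrometer: bystander, loose, to be left alone: small white hygrometer, 43x62x60 mm, at the left behind the tray
- dish_1: bystander, loose, to be left alone: closed culture dish, 59 mm across, 16 mm high, at the left front
- marker: bystander, loose, to be left alone: felt marker lying at the right front, 126 mm long, 12 mm thick
Not all that is in view belongs to the job. Leave any red look-alike of the cover_right alone.

How it is judged (in metres and radians):
On the way, in this order (a step that is already met when the one before it is completed fails the run):
1. left cover off, the held scanner is still for 1 s, level, its beam within 10 mm of the left label's centre and 17 degrees of square to it, the window 40 to 130 mm away (x of housing_left_label in the frame of scanner_window between 0.04 and 0.13 m and y of housing_left_label in the frame of scanner_window between -0.01 and 0.01 m and z of housing_left_label in the frame of scanner_window between -0.01 and 0.01 m and angle between the x axis of scanner and the x axis of housing_left, either way round below 0.3 rad and angle between scanner's own z axis and vertical below 0.3 rad and linear speed of scanner below 0.015 m/s and angular speed of scanner below 0.1 rad/s and contact force between the fingers and scanner above 1 N and horizontal distance between cover_left and housing_left above 0.08 m), for 1 s.
2. middle cover off, the held scanner is still for 1 s, level, its beam within 10 mm of the middle label's centre and 17 degrees of square to it, the window 40 to 130 mm away (x of housing_middle_label in the frame of scanner_window between 0.04 and 0.13 m and y of housing_middle_label in the frame of scanner_window between -0.01 and 0.01 m and z of housing_middle_label in the frame of scanner_window between -0.01 and 0.01 m and angle between the x axis of scanner and the x axis of housing_middle, either way round below 0.3 rad and angle between scanner's own z axis and vertical below 0.3 rad and linear speed of scanner below 0.015 m/s and angular speed of scanner below 0.1 rad/s and contact force between the fingers and scanner above 1 N and horizontal distance between cover_middle and housing_middle above 0.08 m), for 1 s.
3. right cover off, the held scanner is still for 1 s, level, its beam within 10 mm of the right label's centre and 17 degrees of square to it, the window 40 to 130 mm away (x of housing_right_label in the frame of scanner_window between 0.04 and 0.13 m and y of housing_right_label in the frame of scanner_window between -0.01 and 0.01 m and z of housing_right_label in the frame of scanner_window between -0.01 and 0.01 m and angle between the x axis of scanner and the x axis of housing_right, either way round below 0.3 rad and angle between scanner's own z axis and vertical below 0.3 rad and linear speed of scanner below 0.015 m/s and angular speed of scanner below 0.1 rad/s and contact force between the fingers and scanner above 1 N and horizontal distance between cover_right and housing_right above 0.08 m), for 1 s.
At the end, for the whole second after the job is handed in: The scanner hangs still and released by its handle on the hook's arm, clear of the bench (tilted less than 57 degrees, slower than 40 mm/s); every cover that was fitted stands upright (within 0.1 rad) on the tray's floor, at rest (x of hook_seat in the frame of scanner between -0.05 and 0.05 m and y of hook_seat in the frame of scanner between -0.06 and 0.06 m and z of hook_seat in the frame of scanner between 0.055 and 0.09 m and height (world z) of scanner above 0.06 m and angle between scanner's own z axis and vertical below 1 rad and linear speed of scanner below 0.04 m/s and contact force between scanner and hook_stand above 0.5 N and x of cover_left in the frame of tray between -0.131 and 0.131 m and y of cover_left in the frame of tray between -0.051 and 0.051 m and z of cover_left in the frame of tray between -0.001 and 0.01 m and angle between each of cover_left, cover_middle, cover_right's own z axis and vertical below 0.1 rad and linear speed of each of cover_left, cover_middle, cover_right below 0.02 m/s and x of cover_middle in the frame of tray between -0.131 and 0.131 m and y of cover_middle in the frame of tray between -0.051 and 0.051 m and z of cover_middle in the frame of tray between -0.001 and 0.01 m and x of cover_right in the frame of tray between -0.131 and 0.131 m and y of cover_right in the frame of tray between -0.051 and 0.051 m and z of cover_right in the frame of tray between -0.001 and 0.01 m); the robot touches nothing.
It fails at once if a bystanding object is knocked more than 40 mm aside (distance of any of ethanol_bottle, beaker, objective_can, hygrometer, dish_1, marker from where it was at the start of the episode above 0.04 m).
It fails at once if an upright bystander is knocked over (angle between any of ethanol_bottle, beaker, objective_can, hygrometer's own z axis and vertical above 0.7 rad).
Of cover_left, cover_middle, cover_right only 2 to 3 are there at a start; the rules pass over those that are not, and their reading is None.
At some moment in a run one of scanner may be knocked a few centimetres aside while the robot is not near it.
Once in a run the grip may slacken for a moment while it holds something.
It also fails if it takes over 192 s, if anything falls off the work surface, if the arm or the gripper's body presses on something with over 40 N, if the wrist force passes 120 N, or if a joint passes its speed limit or range.

### The arm

A 6-joint arm with a two-finger parallel gripper is mounted at the origin on a cart in front of the work surface, level with it; the furniture and walls round the work are solid. World frame = base frame: x ahead of the robot, y to its left, z up, the work surface at z = 0. Lengths are in m, angles in degrees, forces in N, time in s.
With the tool pointing down it reaches from about 0.275 to 0.875 m from the base axis. Payload 12.5 kg.
Tool frame: the origin (TCP) lies midway between the tips of the shut fingers; the grasp point (between the pads) lies manip.tcp_to_grasp behind it (manip.tcp_to_grasp is the distance from the TCP to the grasp point, in m); z points along the fingers, y is the line along which they close (so a half turn about z gives the same grasp; the last joint's range is limited). The gripper opens to 85 mm and grips with 20 to 120 N. Pads are 22 mm wide; open, the fingers measure 114 mm over their backs; the gripper's body (76 mm by 85 mm) begins 54 mm behind the grasp point. The pads swing forward as they close: fully open they stand 13 mm farther back than shut.
Start: joints at [66.715, 20.094, 94.641, -0, 65.266, -4.847], TCP at [0.174, 0.522, 0.231] pointing down, gripper open.
Joint ranges: [-157.81, 157.81], [-45, 120.19], [0.68, 151.7], [-89.99, 269.99], [4.06, 180], [-164.3, 164.3]. Speed limits (degrees/s): [127.2, 127.2, 159.86, 180, 180, 180].

### API

Orientations are given as [roll, pitch, yaw] about the fixed x, y, z axes, in that order (R = Rz(yaw) Ry(pitch) Rx(roll)).
In Python, from plant import monitor, eyes, order, spotter, manip gives the robot as it stands. The module is installed in compiled form; this text tells all that it offers.
- The arm moves only by the shell command python3 -m inch 'ROWS' [OPENING] [FORCE]. ROWS is a JSON list of rows, 1 to 8 of them, each of 6 numbers: dx, dy, dz in m, then a rotation vector rx, ry, rz in degrees; each row is the pose to reach, as a shift and turn from the pose commanded when the command began, along the tool's axes at that moment; what a row does not reach only later rows make up. A row lasts 1/10 s, in which the tool goes at most 0.05 m and 8.59 degrees, less where a joint would pass 70% of its speed; a pose out of reach is approached as far as the arm can. OPENING is the opening from 0.0 (shut) to 1.0 (fully open), set as the command begins (- or left out keeps the last). The fingers move at their own pace and stop on an object; FORCE is the grip in N (left out, the last holds). Time passes only in rows, so rows that do not move let the fingers close. It prints the time, the measured TCP pose, the force, the opening and the grip force at its end. Input that does not fit is refused with a message, and nothing moves.
- monitor.sense(): the state, without advancing time (a new reading comes with each control period).
- eyes.grab_frame(name): name is "scene" or "top" or "wrist"; returns the picture (400x640x3 uint8, red, green, blue); there is no depth.
- eyes.calibration(name): a dict with "vertical_fov" (degrees; the focal length in pixels is half the picture's height over the tangent of half this angle, whatever the lens; pixels are square), "cx", "cy" (the principal point, pixels), "R" (3x3) and "t" (3): a world point X has camera coordinates R X + t; the wrist camera has in their place "hand_eye" (4x4, takes a point from camera to tool coordinates, whose origin is the TCP and whose axes are the flange's). Camera axes: x right, y down, z forward; pixel columns grow to the right and rows downward; lengths in m; the calibration is good to about 2 mm. The wrist camera is an equidistant fisheye: a pixel r from the principal point sees the ray r / f radians off the axis. A picture is of the moment at which its call begins: read the wrist's pose just before it. calibration takes no time and is no camera call.
- order.finish_job(): hands the job in; it is judged then, once.
Trained networks look in the newest picture that a camera, given by its name, has taken for a name from the list of things; names that differ only in an ending like _2 or _b are one class to them, and where a whole thing is asked for, a point or a joint stands for the part that bears it (a point fixed in the world has none). Each returns a list of dicts, best first, with "p" (0 to 1); they miss things now and then, are a little off and sometimes report something else, mostly with a low value. They report only what shows in the picture. A call takes as long as a camera call. They do not tell look-alikes from the thing itself.
- spotter.spot_in(label, camera): "pixel" ([column, row] in pixels, amid what is visible of it).
The state is a dict: "t": time; "joint_pos": joint angles; "joint_vel": joint speeds; "joint_torque": joint torques, N m; "tool_pos": TCP position; "ee_rot": TCP orientation; "force": force on the tool from outside, world axes, zero at the start; "moment": the same for the moment, N m; "grip_width": opening from 0.0 (shut) to 1.0 (fully open); "gripper_force": force on a finger pad.
Only numpy, scipy, OpenCV 4.12 (cv2) and the standard library are available. Lean on these libraries where they do the work, as an engineer would, in place of code of your own. Each camera call takes 0.05 s, during which the arm holds its last target. There are 200 camera calls.

## Working session

There is one attempt and no reset: what is moved stays moved. The work goes in short steps, Python scripts to look and compute and a shell command to move; the robot and the scene stay as the last step left them, time stands still between calls to the robot, and variables do not carry over. Pictures are saved under pics/ and viewed, at most 14 in all, crops included, and the job is handed in when it is done.

```bash
mkdir -p pics; ls; python3 - <<'E'
from plant import monitor, eyes, order, spotter, manip
import cv2
print(manip.tcp_to_grasp, monitor.sense())
for n in ("scene","top"):
    cv2.imwrite(f"pics/{n}0.png",eyes.grab_frame(n)[:,:,::-1]); print(n,eyes.calibration(n))
    for l in ["housing_left","cover_left","cover_middle","cover_right","scanner","scanner_window","hook_stand","tray","cover_left_grip","housing_left_label"]:
        print(l,[(d["pixel"],round(d["p"],2)) for d in spotter.spot_in(l,n)][:5])
print(eyes.calibration("wrist"))
E
```

```text
pics
0.0187 {'t': 0.0, 'joint_pos': array([ 6.67156188e+01,  2.01246496e+01,  9.46772685e+01, -6.58225755e-04,
        6.52642680e+01, -4.84864391e+00]), 'joint_vel': array([ 0.01830536,  0.0699221 , -0.05109245,  0.07381096,  0.0100184 ,
        0.05279907]), 'joint_torque': array([-1.59219217e-03, -5.06109524e+01, -2.91395992e+01, -2.10866556e-04,
        4.66973594e-03,  1.26957175e-05]), 'tool_pos': array([0.17379375, 0.5214742 , 0.23075332]), 'ee_rot': array([-1.79934000e+02, -4.99892577e-03,  1.61564536e+02]), 'force': array([ 0.28057817, -0.31879795, -0.07206034]), 'moment': array([ 0.01687354, -0.01897512,  0.02325926]), 'gripper_force': 0.0, 'grip_width': 1.002586408101907}
scene {'vertical_fov': 47.12926657096829, 'cx': 316.70040304804144, 'cy': 202.87479010357208, 'R': array([[ 0.87910667, -0.47631329, -0.01723704],
       [-0.37917003, -0.67698643, -0.63080858],
       [ 0.28879327,  0.5610838 , -0.77574701]]), 't': array([-0.49227854,  0.3123871 ,  1.09751339])}
housing_left [([311.2, 214.0], 0.83)]
cover_left [([311.5, 192.5], 0.97), ([326.2, 235.0], 0.29)]
cover_middle
[... 543 characters left out ...]
3014],
       [ 0.37786695, -0.0735844 , -0.92293115]]), 't': array([0.12934148, 0.5426532 , 1.0688816 ])}
housing_left []
cover_left []
cover_middle []
cover_right []
scanner []
scanner_window []
hook_stand []
tray []
cover_left_grip []
housing_left_label []
{'vertical_fov': 65.70646984690485, 'cx': 325.6236463898393, 'cy': 204.66801309682955, 'hand_eye': array([[ 1.25673537e-04, -9.46297735e-01, -3.23296428e-01,
         8.31226438e-02],
       [ 9.99998680e-01,  6.42667014e-04, -1.49237952e-03,
         3.88676777e-04],
       [ 1.62000731e-03, -3.23295813e-01,  9.46296567e-01,
        -1.42487511e-01],
       [ 0.00000000e+00,  0.00000000e+00,  0.00000000e+00,
         1.00000000e+00]])}
```

```bash
python3 -c "
import cv2
for n in ('scene','top'):
    a=cv2.imread(f'pics/{n}0.png'); print(a.mean()); 
a=cv2.imread('pics/scene0.png'); cv2.imwrite('pics/scene0b.png',cv2.resize(a,(800,500),interpolation=cv2.INTER_CUBIC))
"
```

```text
101.35243489583333
113.8721875
```

View pics/scene0b.png

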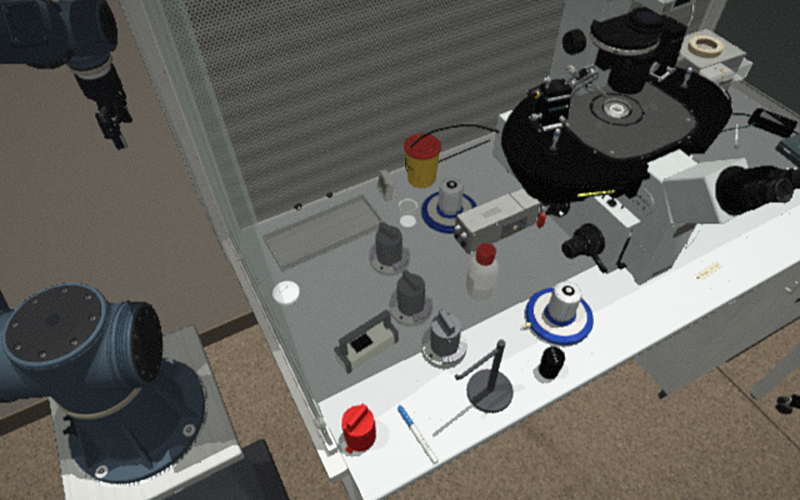

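View pics/top0.png

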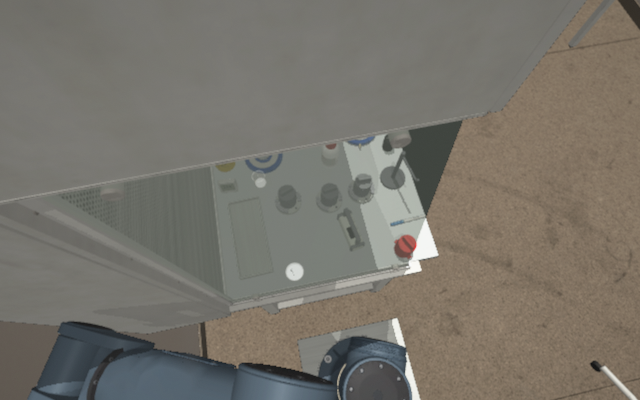

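Both views show all three covers fitted, the tray at left (about 325,232 in the enlarged scene), the scanner at (367,343), the hook at (490,390) and a red decoy at (358,428). I now compute rough positions and check for a glass front.

```bash
cat > h.py <<'E'
import numpy as np, cv2
from plant import monitor, eyes, spotter, manip
from scipy.spatial.transform import Rotation as Ro
def f(c): return 200/np.tan(np.radians(c["vertical_fov"])/2)
def pose():
    s=monitor.sense(); return Ro.from_euler('xyz',s["ee_rot"],degrees=True).as_matrix(), s["tool_pos"]
def ray(n,px,P=None):
    c=eyes.calibration(n); v=np.array([px[0]-c["cx"],px[1]-c["cy"]])/f(c)
    if n!="wrist": return -c["R"].T@c["t"], c["R"].T@np.array([*v,1])
    R,t=P; H=c["hand_eye"]; th=np.linalg.norm(v); d=np.array([*(v/th*np.sin(th)),np.cos(th)])
    return R@H[:3,3]+t, R@H[:3,:3]@d
def hit(n,px,z,P=None):
    o,d=ray(n,px,P); return o+d*(z-o[2])/d[2]
def proj(n,X,P=None):
    c=eyes.calibration(n); X=np.asarray(X,float)
    if n!="wrist": p=c["R"]@X+c["t"]; return p[:2]/p[2]*f(c)+[c["cx"],c["cy"]]
    R,t=P; H=c["hand_eye"]; p=H[:3,:3].T@(R.T@(X-t)-H[:3,3]); th=np.arctan2(np.hypot(p[0],p[1]),p[2])
    return p[:2]/np.hypot(p[0],p[1])*th*f(c)+[c["cx"],c["cy"]]
def snap(name,file):
    P=pose(); im=eyes.grab_frame(name); cv2.imwrite(file,im[:,:,::-1]); return P
def rows(target,yaw=None,R1=None):
    """shift in tool axes and rotvec deg from the current pose"""
    R,t=pose()
    if R1 is None: R1=Ro.from_euler('xyz',[180,0,yaw],degrees=True).as_matrix()
    return np.round(R.T@(np.array(target)-t),4), np.round(Ro.from_matrix(R.T@R1).as_rotvec(degrees=True),2)
E
python3 - <<'E'
from h import *
np.set_printoptions(precision=3,suppress=True)
S=lambda x,y,z:hit("scene",(x/1.25,y/1.25),z)
for n,a in dict(L=(388,228,.11),M=(408,278,.11),R=(446,318,.11),hookfoot=(490,392,0.01),posttop=(499,345,.188),armend=(459,377,.19),tr1=(265,238,.022),tr2=(345,198,.022),tr3=(384,224,.022),tr4=(275,266,.022),scA=(341,360,.09),scB=(397,323,.09),bottle=(487,250,.15),red=(357,410,.1),sashbot=(325,445,0),front=(330,450,0)).items(): print(n,S(*a))
print("top", {k:hit("top",p,z) for k,(p,z) in dict(L=((287,190),.11),M=((329,190),.11),R=((362,180),.11),foot=((393,178),.01),front1=((232,305),0),front2=((430,262),0),tray=((251,238),.02),sA=((341,212),.09),sB=((357,243),.09)).items()})
for n in ("scene","top"):
    c=eyes.calibration(n); print(n,-c["R"].T@c["t"])
P=snap("wrist","pics/w0.png")
a=cv2.imread("pics/scene0.png")[100:380,170:490]; cv2.imwrite("pics/crop.png",cv2.resize(a,None,fx=2,fy=2,interpolation=cv2.INTER_CUBIC))
E
```

```text
L [0.6   0.105 0.11 ]
M [ 0.572 -0.034  0.11 ]
R [ 0.588 -0.153  0.11 ]
hookfoot [ 0.612 -0.285  0.01 ]
posttop [ 0.609 -0.283  0.188]
armend [ 0.517 -0.301  0.19 ]
tr1 [0.367 0.29  0.022]
tr2 [0.588 0.316 0.022]
tr3 [0.632 0.192 0.022]
tr4 [0.358 0.199 0.022]
scA [ 0.377 -0.126  0.09 ]
scB [ 0.507 -0.106  0.09 ]
bottle [ 0.729 -0.076  0.15 ]
red [ 0.359 -0.233  0.1  ]
sashbot [ 0.291 -0.223  0.   ]
front [ 0.295 -0.236  0.   ]
top {'L': array([0.597, 0.1  , 0.11 ]), 'M': array([ 0.569, -0.033,  0.11 ]), 'R': array([ 0.581, -0.147,  0.11 ]), 'foot': array([ 0.609, -0.281,  0.01 ]), 'front1': array([0.291, 0.339, 0.   ]), 'front2': array([ 0.294, -0.316,  0.   ]), 'tray': array([0.489, 0.248, 0.02 ]), 'sA': array([ 0.494, -0.057,  0.09 ]), 'sB': array([ 0.383, -0.082,  0.09 ])}
scene [ 0.234 -0.639  1.04 ]
top [0.113 0.102 1.196]
```

View pics/crop.png

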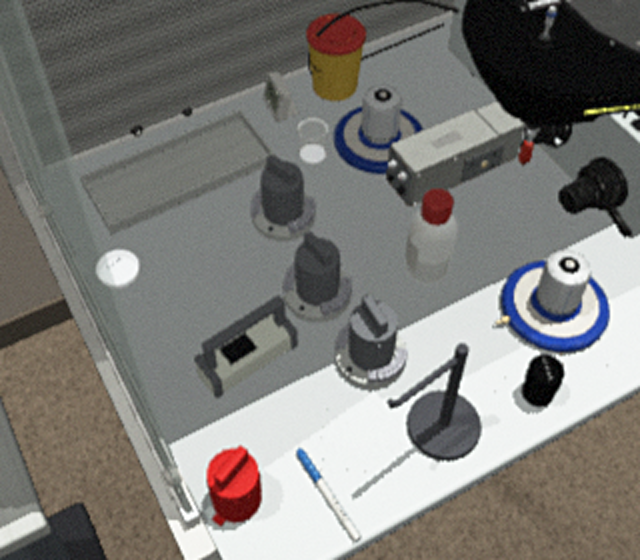

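View pics/w0.png

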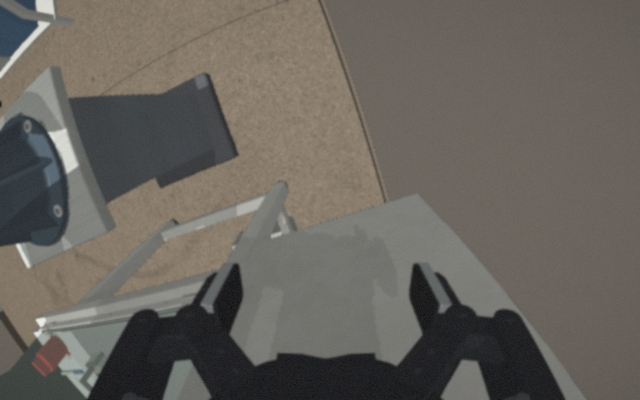

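```bash
python3 - <<'E'
from h import *
np.set_printoptions(precision=0,suppress=True)
P=pose()
for X in [(.292,y,z) for y in (.35,-.3) for z in (0,.1,.2,.3,.4,.5,.6)]: print(X,"scene*1.25",proj("scene",X)*1.25,"top",proj("top",X),"wrist",proj("wrist",X,P))
np.set_printoptions(precision=3,suppress=True)
print(hit("scene",(255,320),0),hit("top",(375,270),0),hit("scene",(490,215),0),hit("top",(345,140),0))
for z in (0,.1,.2,.3): print(z,[hit("wrist",p,z,P) for p in [(415,195),(285,188),(165,235),(42,320)]])
a=cv2.imread("pics/top0.png")[120:330,180:470]; cv2.imwrite("pics/crop2.png",cv2.resize(a,None,fx=2.7,fy=2.7,interpolation=cv2.INTER_CUBIC))
E
```

```text
(0.292, 0.35, 0) scene*1.25 [229. 239.] top [229. 305.] wrist [240. 283.]
(0.292, 0.35, 0.1) scene*1.25 [218. 210.] top [221. 302.] wrist [222. 327.]
(0.292, 0.35, 0.2) scene*1.25 [206. 178.] top [212. 297.] wrist [196. 390.]
(0.292, 0.35, 0.3) scene*1.25 [192. 141.] top [201. 292.] wrist [164. 477.]
(0.292, 0.35, 0.4) scene*1.25 [176.  99.] top [187. 285.] wrist [131. 582.]
(0.292, 0.35, 0.5) scene*1.25 [158.  51.] top [170. 277.] wrist [108. 683.]
(0.292, 0.35, 0.6) scene*1.25 [137.  -6.] top [147. 266.] wrist [ 97. 764.]
(0.292, -0.3, 0) scene*1.25 [343. 483.] top [426. 264.] wrist [ 36. 325.]
(0.292, -0.3, 0.1) scene*1.25 [338. 463.] top [435. 256.] wrist [ 14. 348.]
(0.292, -0.3, 0.2) scene*1.25 [332. 440.] top [445. 248.] wrist [ -9. 373.]
(0.292, -0.3, 0.3) scene*1.25 [324. 412.] top [458. 238.] wrist [-33. 401.]
(0.292, -0.3, 0.4) scene*1.25 [315. 378.] top [474. 226.] wrist [-55. 430.]
(0.292, -0.3, 0.5) scene*1.25 [303. 335.] top [493. 211.] wrist [-77. 460.]
(0.292, -0.3, 0.6) scene*1.25 [288. 281.] top [518. 191.] wrist [-96. 490.]
[ 0.316 -0.136  0.   ] [ 0.305 -0.132  0.   ] [ 1.03  -0.166  0.   ] [ 0.804 -0.151  0.   ]
0 [array([0.24 , 0.622, 0.   ]), array([0.179, 0.466, 0.   ]), array([0.186, 0.269, 0.   ]), array([ 0.28 , -0.244,  0.   ])]
0.1 [array([0.201, 0.602, 0.1  ]), array([0.156, 0.488, 0.1  ]), array([0.162, 0.344, 0.1  ]), array([ 0.231, -0.032,  0.1  ])]
0.2 [array([0.163, 0.582, 0.2  ]), array([0.134, 0.51 , 0.2  ]), array([0.138, 0.419, 0.2  ]), array([0.181, 0.18 , 0.2  ])]
0.3 [array([0.124, 0.563, 0.3  ]), array([0.112, 0.532, 0.3  ]), array([0.113, 0.493, 0.3  ]), array([0.132, 0.392, 0.3  ])]
```

View pics/crop2.png

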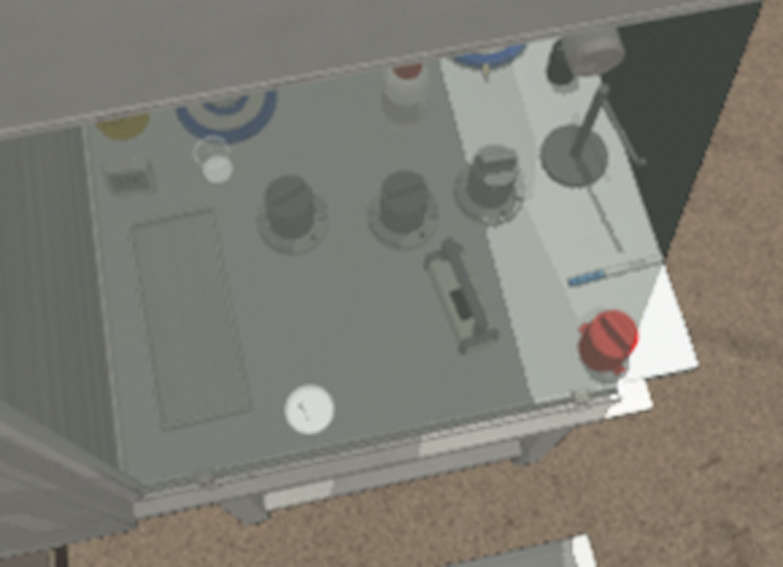

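```bash
python3 - <<'E'
from h import *
np.set_printoptions(precision=3,suppress=True)
def tri(a,b):
    o1,d1=ray("scene",a); o2,d2=ray("top",b); s=np.linalg.lstsq(np.c_[d1,-d2],o2-o1,rcond=None)[0]
    return o1+d1*s[0],o2+d2*s[1]
for a,b in [((262,350),(402,266)),((265,360),(410,266)),((255,325),(396,267)),((183,188),(232,301))]: print(tri(a,b))
a=cv2.imread("pics/scene0.png")[60:390,90:330]; a=cv2.convertScaleAbs(a,alpha=1.5); cv2.imwrite("pics/crop3.png",cv2.resize(a,None,fx=1.8,fy=1.8,interpolation=cv2.INTER_CUBIC))
E
```

```text
(array([ 0.3  , -0.218,  0.015]), array([ 0.298, -0.218,  0.014]))
(array([ 0.296, -0.243,  0.016]), array([ 0.292, -0.243,  0.015]))
(array([ 0.306, -0.182,  0.073]), array([ 0.29 , -0.184,  0.071]))
(array([0.294, 0.331, 0.032]), array([0.298, 0.331, 0.033]))
```

View pics/crop3.png

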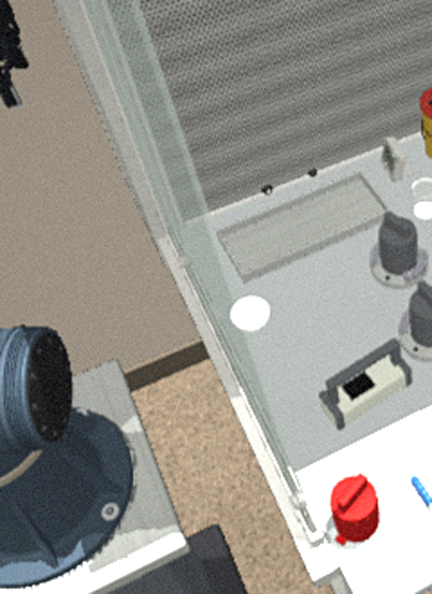

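```bash
python3 - <<'E'
from h import *
np.set_printoptions(precision=3,suppress=True)
def pl(n,a,b):
    o,d=ray(n,a); _,e=ray(n,b); m=np.cross(d,e); m/=np.linalg.norm(m); return m,m@o
for sc in [((270.5,360),(203.9,179.4)),((270.5,360),(162,60))]:
    m1,c1=pl("scene",*sc); m2,c2=pl("top",(409.6,266.3),(426.3,217))
    d=np.cross(m1,m2); d/=d[2]
    A=np.array([m1,m2,[0,0,1]]); print(np.linalg.solve(A,[c1,c2,0]),d)
a=eyes.grab_frame("top"); b=a[0:400,130:560].astype(float); b=np.clip(b*1.6-40,0,255).astype('uint8')
cv2.imwrite("pics/crop4.png",cv2.resize(b[:,:,::-1],None,fx=1.45,fy=1.45))
E
```

```text
[ 0.307 -0.255  0.   ] [-0.018  0.197  1.   ]
[ 0.307 -0.255  0.   ] [-0.015  0.194  1.   ]
```

View pics/crop4.png

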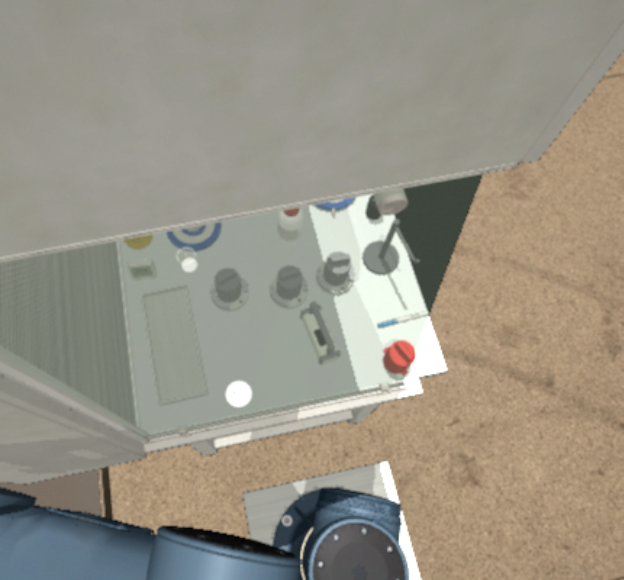

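```bash
python3 - <<'E'
from h import *
np.set_printoptions(precision=3,suppress=True)
for p in [(325,540),(300,500),(240,310),(205,215),(180,260),(165,240)]:
    q=(p[0]/1.8+90,p[1]/1.8+60); print(p,hit("scene",q,0))
for q in [(410,266),(418,240),(426,217),(445,160)]:
    o,d=ray("top",q); print(q,hit("top",q,0), "y=-.25:",o+d*(-.25-o[1])/d[1],"x=.3:",o+d*(.3-o[0])/d[0])
s=cv2.imread("pics/scene0.png");t=cv2.imread("pics/top0.png");w=cv2.imread("pics/w0.png")
print("red",s[342,286],s[335,284],t[244,405],t[241,402],w[355,42],w[350,48])
print("dish",s[234,228],t[271,294],"white bench",s[370,290],t[240,425],t[260,425],t[205,410],t[235,380])
P=pose();print(proj("wrist",(.359,-.233,.09),P),proj("wrist",(.36,-.233,.0),P))
a=w[300:400,0:130];cv2.imwrite("pics/c5.png",np.clip(cv2.resize(a,None,fx=6,fy=6,interpolation=cv2.INTER_CUBIC)*1.8,0,255))
E
```

```text
(325, 540) [ 0.308 -0.243  0.   ]
(300, 500) [ 0.302 -0.179  0.   ]
(240, 310) [0.344 0.148 0.   ]
(205, 215) [0.364 0.364 0.   ]
(180, 260) [0.294 0.29  0.   ]
(165, 240) [0.286 0.343 0.   ]
(410, 266) [ 0.295 -0.248  0.   ] y=-.25: [ 0.296 -0.25  -0.008] x=.3: [ 0.3   -0.258 -0.035]
(418, 240) [ 0.373 -0.301  0.   ] y=-.25: [ 0.341 -0.25   0.15 ] x=.3: [ 0.3   -0.187  0.337]
(426, 217) [ 0.446 -0.353  0.   ] y=-.25: [ 0.371 -0.25   0.27 ] x=.3: [ 0.3   -0.153  0.524]
(445, 160) [ 0.645 -0.492  0.   ] y=-.25: [ 0.428 -0.25   0.487] x=.3: [ 0.3   -0.107  0.775]
red [ 40  45 211] [ 50  53 234] [ 76  82 136] [ 84  90 162] [ 75  79 110] [ 72  78 100]
dish [245 244 242] [211 216 211] white bench [241 243 240] [244 246 244] [ 96 111 125] [175 184 177] [163 171 166]
[ 42.51  367.652] [ 61.921 345.267][ WARN:0@0.533] global loadsave.cpp:1063 imwrite_ Unsupported depth image for selected encoder is fallbacked to CV_8U.
```

View pics/c5.png

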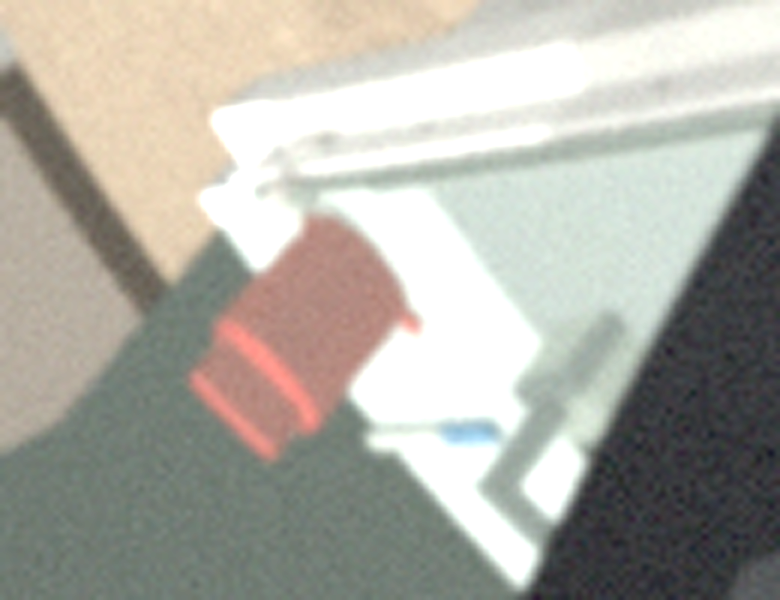

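```bash
python3 - <<'E'
from h import *
print(rows((.17,.24,.38),161.56))
P=pose()
for z in (0,.15,.3,.5): print(proj("wrist",(.307-.018*z,-.255+.197*z,z),P),proj("wrist",(.3,-.25,z),P))
E
```

```text
(array([-0.0854, -0.2685, -0.1487]), array([-0.,  0.,  0.]))
[ 46.25945746 329.05089086] [ 45.51232991 326.6912974 ]
[ 15.3407167 365.6980663] [ 10.74389828 363.84373789]
[-18.84354315 410.97596147] [-25.39040725 406.62410581]
[-64.48824402 484.21424896] [-70.78654266 469.62402242]
```

```bash
python3 -m inch '[[-0.013, -0.04, -0.022, 0, 0, 0], [-0.026, -0.08, -0.045, 0, 0, 0], [-0.039, -0.12, -0.067, 0, 0, 0], [-0.052, -0.16, -0.09, 0, 0, 0], [-0.065, -0.2, -0.11, 0, 0, 0], [-0.075, -0.24, -0.135, 0, 0, 0], [-0.085, -0.268, -0.149, 0, 0, 0], [-0.085, -0.268, -0.149, 0, 0, 0]]'; python3 - <<'E'
from h import *
s=monitor.sense(); print(s["joint_pos"].round(1),s["force"])
snap("wrist","pics/w1.png")
E
```

```text
t: 2.0
tool_pos: [0.1699, 0.2389, 0.3824]
ee_rot: [179.8, 0.1, 161.4]
force: [0.6, 1.0, -0.3]
grip_width: 0.999
gripper_force: 0.0
[ 45.5 -17.3 112.   -0.   85.  -26. ] [ 0.59035514  1.02809989 -0.25264946]
```

View pics/w1.png

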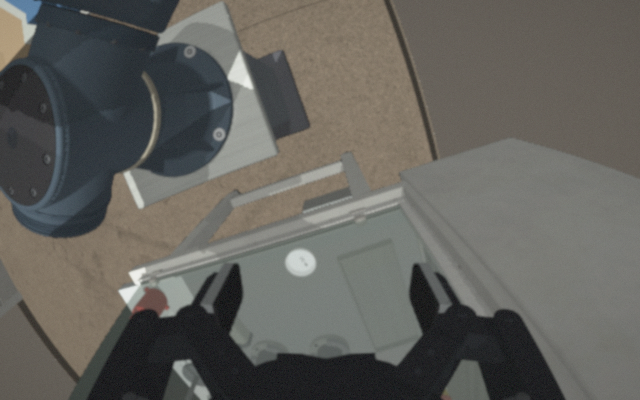

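```bash
python3 -m inch '[[-0.019, 0.006, 0, 0, 0, 0], [-0.038, 0.013, 0, 0, 0, 0], [-0.048, 0.016, 0, 0, 0, 0], [-0.053, 0.018, 0, 0, 0, 0], [-0.055, 0.018, 0, 0, 0, 0]]'; python3 -m inch '[[-0.003, 0.001, 0, 0, 0, 0], [-0.006, 0.002, 0, 0, 0, 0], [-0.009, 0.003, 0, 0, 0, 0]]';  python3 -m inch '[[-0.003, 0.001, 0, 0, 0, 0], [-0.006, 0.002, 0, 0, 0, 0], [-0.009, 0.003, 0, 0, 0, 0]]' | egrep 'pos|force'
```

```text
t: 2.55
tool_pos: [0.2277, 0.2406, 0.3799]
ee_rot: [-179.9, -0.0, 161.6]
force: [-0.5, 0.5, -0.8]
grip_width: 0.999
gripper_force: 0.0
t: 2.85
tool_pos: [0.2371, 0.2404, 0.3804]
ee_rot: [180.0, 0.0, 161.6]
force: [-0.4, 0.6, -0.5]
grip_width: 1.002
gripper_force: 0.0
tool_pos: [0.2469, 0.2403, 0.3803]
force: [-0.8, -0.3, -0.0]
gripper_force: 0.0
```

```bash
python3 -m inch '[[-0.002, 0.001, 0, 0, 0, 0], [-0.004, 0.001, 0, 0, 0, 0], [-0.006, 0.002, 0, 0, 0, 0]]' | egrep 'pos|force';  python3 -m inch '[[-0.002, 0.001, 0, 0, 0, 0], [-0.004, 0.001, 0, 0, 0, 0], [-0.006, 0.002, 0, 0, 0, 0]]' | egrep 'pos|force'
```

```text
tool_pos: [0.2531, 0.2403, 0.3803]
force: [-0.6, -0.3, -0.1]
gripper_force: 0.0
tool_pos: [0.2594, 0.2403, 0.3803]
force: [0.6, 0.8, 0.1]
gripper_force: 0.0
```

Continue the probe; the body front should now be at x≈0.30.

```bash
for i in 1; do python3 -m inch '[[-0.002, 0.001, 0, 0, 0, 0], [-0.004, 0.001, 0, 0, 0, 0], [-0.006, 0.002, 0, 0, 0, 0], [-0.008, 0.002, 0, 0, 0, 0]]' | egrep 'pos|force'; done;  python3 -m inch '[[-0.002, 0.001, 0, 0, 0, 0], [-0.004, 0.001, 0, 0, 0, 0], [-0.006, 0.002, 0, 0, 0, 0], [-0.008, 0.003, 0, 0, 0, 0]]' | egrep 'pos|force'; python3 -m inch '[[-0.002, 0.001, 0, 0, 0, 0], [-0.004, 0.001, 0, 0, 0, 0], [-0.006, 0.002, 0, 0, 0, 0], [-0.008, 0.003, 0, 0, 0, 0]]' | egrep 'pos|force'
```

```text
tool_pos: [0.2677, 0.2397, 0.3803]
force: [0.1, -0.4, 0.0]
gripper_force: 0.0
tool_pos: [0.2762, 0.24, 0.3803]
force: [0.2, 0.4, 0.8]
gripper_force: 0.0
tool_pos: [0.2848, 0.2403, 0.3803]
force: [-0.3, -0.6, -0.2]
gripper_force: 0.0
```

```bash
python3 -m inch '[[-0.002, 0.001, 0, 0, 0, 0], [-0.004, 0.001, 0, 0, 0, 0], [-0.006, 0.002, 0, 0, 0, 0], [-0.008, 0.003, 0, 0, 0, 0], [-0.010, 0.003, 0, 0, 0, 0], [-0.012, 0.004, 0, 0, 0, 0], [-0.014, 0.004, 0, 0, 0, 0]]' | egrep 'pos|force'; python3 -m inch '[[-0.002, 0.001, 0, 0, 0, 0], [-0.004, 0.001, 0, 0, 0, 0], [-0.006, 0.002, 0, 0, 0, 0], [-0.008, 0.003, 0, 0, 0, 0], [-0.010, 0.003, 0, 0, 0, 0], [-0.012, 0.004, 0, 0, 0, 0], [-0.014, 0.004, 0, 0, 0, 0]]' | egrep 'pos|force'; python3 -m inch '[[-0.002, 0.001, 0, 0, 0, 0], [-0.004, 0.001, 0, 0, 0, 0], [-0.006, 0.002, 0, 0, 0, 0], [-0.008, 0.003, 0, 0, 0, 0], [-0.010, 0.003, 0, 0, 0, 0], [-0.012, 0.004, 0, 0, 0, 0], [-0.014, 0.004, 0, 0, 0, 0]]' | egrep 'pos|force'; python3 -c "
from h import *
snap('wrist','pics/w2.png');snap('scene','pics/s2.png')"
```

```text
tool_pos: [0.2993, 0.2397, 0.3803]
force: [-0.2, 0.1, 0.1]
gripper_force: 0.0
tool_pos: [0.3139, 0.2391, 0.3803]
force: [0.2, -0.3, -0.0]
gripper_force: 0.0
tool_pos: [0.3284, 0.2384, 0.3803]
force: [0.1, -0.2, -0.5]
gripper_force: 0.0
```

View pics/s2.png

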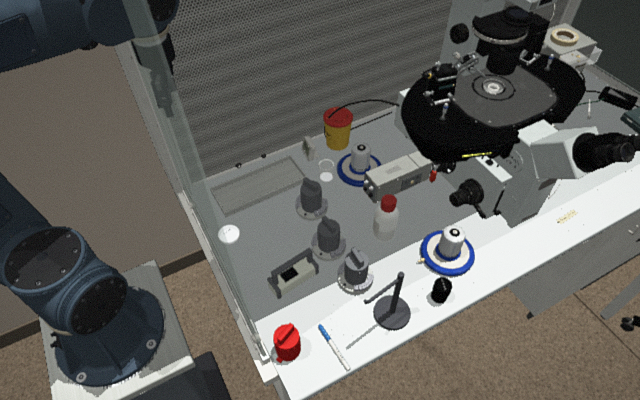

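The gripper passes the pane with no force, so it is no obstacle. Next, an overview above the bench.

```bash
python3 - <<'E'
from h import *
print(rows((.45,.03,.38),180))
E
```

```text
(array([-0.1813, -0.1592,  0.0003]), array([ -0.  ,  -0.  , -18.45]))
```

```bash
python3 -m inch '[[-0.03, -0.026, 0, 0, 0, -3], [-0.06, -0.053, 0, 0, 0, -6], [-0.09, -0.08, 0, 0, 0, -9], [-0.12, -0.106, 0, 0, 0, -12], [-0.15, -0.132, 0, 0, 0, -15], [-0.181, -0.159, 0, 0, 0, -18.4], [-0.181, -0.159, 0, 0, 0, -18.4]]'|egrep "pos|rot|force"; python3 - <<'E'
from h import *
np.set_printoptions(precision=3,suppress=True)
P=snap("wrist","pics/w3.png")
for l,z in [("housing_left",0.012),("cover_left",.06),("cover_left_grip",.109),("cover_right",.06),("scanner",.05),("scanner_window",.024),("hook_stand",.01),("tray",.01),("ethanol_bottle",.1),("beaker",.04),("dish_1",.01),("hygrometer",.03)]:
    print(l,[(np.round(d["pixel"]),round(d["p"],2),hit("wrist",d["pixel"],z,P)) for d in spotter.spot_in(l,"wrist")][:5])
E
```

```text
tool_pos: [0.4511, 0.0272, 0.3798]
ee_rot: [-180.0, -0.0, 179.9]
force: [0.0, 0.6, -0.6]
gripper_force: 0.0
housing_left [(array([365., 225.]), 0.91, array([0.581, 0.097, 0.012]))]
cover_left [(array([372., 246.]), 0.73, array([0.6  , 0.103, 0.06 ])), (array([360., 221.]), 0.73, array([0.554, 0.082, 0.06 ])), (array([388.,  95.]), 0.64, array([0.354, 0.119, 0.06 ])), (array([452., 178.]), 0.31, array([0.48 , 0.231, 0.06 ]))]
cover_left_grip [(array([370., 249.]), 0.91, array([0.579, 0.093, 0.109])), (array([165., 242.]), 0.65, array([ 0.574, -0.236,  0.109]))]
cover_right [(array([166., 101.]), 0.66, array([ 0.35, -0.23,  0.06]))]
scanner [(array([261., 153.]), 0.95, array([ 0.444, -0.074,  0.05 ]))]
scanner_window [(array([259., 155.]), 0.77, array([ 0.451, -0.084,  0.024])), (array([289., 234.]), 0.41, array([ 0.593, -0.039,  0.024]))]
hook_stand [(array([168., 243.]), 0.87, array([ 0.623, -0.294,  0.01 ])), (array([361., 219.]), 0.21, array([0.569, 0.089, 0.01 ]))]
tray [(array([450., 178.]), 0.9, array([0.491, 0.25 , 0.01 ]))]
ethanol_bottle [(array([275., 311.]), 0.91, array([ 0.705, -0.061,  0.1  ]))]
beaker [(array([406., 280.]), 0.51, array([0.683, 0.178, 0.04 ]))]
dish_1 [(array([389.,  94.]), 0.73, array([0.351, 0.13 , 0.01 ]))]
hygrometer [(array([463., 277.]), 0.98, array([0.689, 0.302, 0.03 ]))]
```

View pics/w3.png

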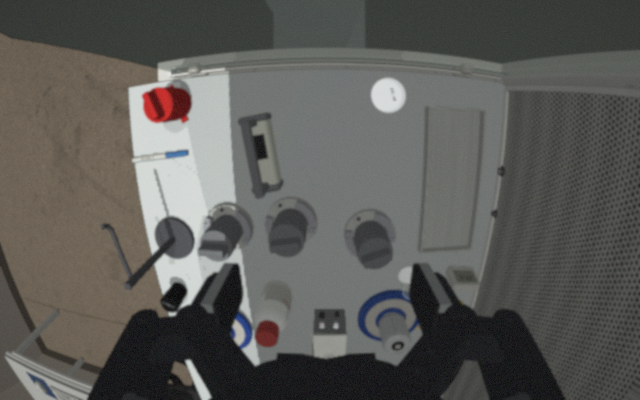

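```bash
cat > look.py <<'E'
import sys; from h import *
P=snap("wrist",f"pics/{sys.argv[1]}.png"); np.savez(f"pics/{sys.argv[1]}.npz",R=P[0],t=P[1]); print(P[1])
E
python3 -m inch '[[-0.035, 0.024, 0.027, 0, 0, 0], [-0.07, 0.048, 0.054, 0, 0, 0], [-0.104, 0.073, 0.08, 0, 0, 0], [-0.104, 0.073, 0.08, 0, 0, 0], [-0.104, 0.073, 0.08, 0, 0, 0]]'|egrep "force"; python3 look.py cl
python3 -m inch '[[0.01, -0.045, 0, 0, 0, 0], [0.02, -0.09, 0, 0, 0, 0], [0.025, -0.134, 0, 0, 0, 0], [0.025, -0.134, 0, 0, 0, 0], [0.025, -0.134, 0, 0, 0, 0]]'|egrep "force"; python3 look.py cm
python3 -m inch '[[-0.005, -0.045, 0, 0, 0, 0], [-0.01, -0.09, 0, 0, 0, 0], [-0.01, -0.116, 0, 0, 0, 0], [-0.01, -0.116, 0, 0, 0, 0], [-0.01, -0.116, 0, 0, 0, 0]]'|egrep "force"; python3 look.py cr
cat > rect.py <<'E'
from h import *
def rect(file,cx,cy,z,half=.055,s=.0004,grid=.01):
    d=np.load(f"pics/{file}.npz"); P=(d["R"],d["t"]); im=cv2.imread(f"pics/{file}.png"); n=int(2*half/s)
    # up = +x, left = +y
    u=np.zeros((n,n),np.float32); v=u.copy()
    for i in range(n):
        for j in range(n):
            u[i,j],v[i,j]=P_(cx+half-i*s,cy+half-j*s,z,P)
    o=cv2.remap(im,u,v,cv2.INTER_CUBIC)
    o=cv2.normalize(o,None,0,255,cv2.NORM_MINMAX)
    for k in np.arange(-half+grid-((-half)%grid if 0 else 0),half,grid):
        q=int((half-k)/s); c=(0,255,255) if abs(k)<1e-6 else (0,160,0)
        o[q,::4]=c; o[::4,q]=c
    return o
c=eyes.calibration("wrist"); F=f(c); H=c["hand_eye"]
def P_(x,y,z,P):
    R,t=P; p=H[:3,:3].T@(R.T@(np.array([x,y,z])-t)-H[:3,3]); r=np.hypot(p[0],p[1]); th=np.arctan2(r,p[2])
    return p[0]/r*th*F+c["cx"],p[1]/r*th*F+c["cy"]
E
python3 - <<'E'
from rect import *
ims=[np.vstack([rect(k,x,y,.115),rect(k,x,y,.014)]) for k,x,y in (("cl",.6,.1),("cm",.57,-.035),("cr",.585,-.15))]
o=np.hstack(ims); print(o.shape); cv2.imwrite("pics/covers.png",o[:600,:] if o.shape[1]<=800 else cv2.resize(o,(800,int(o.shape[0]*800/o.shape[1]))))
E
```

```text
force: [-0.4, 0.1, 0.2]
gripper_force: 0.0
[0.55363229 0.10361251 0.29924339]
force: [-0.4, -0.4, 0.5]
gripper_force: 0.0
[ 0.52821174 -0.03179092  0.30185891]
force: [-0.4, 0.3, 0.5]
gripper_force: 0.0
[ 0.53862549 -0.14586393  0.30058809]
(550, 825, 3)
```

View pics/covers.png

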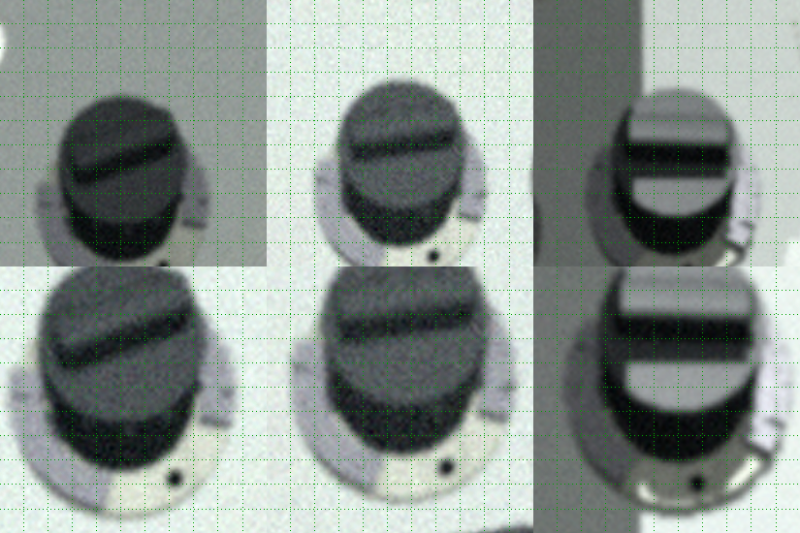

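Covers located: left (0.600,0.105) yaw 19°, middle (0.5755,-0.035) yaw 10°, right (0.5855,-0.1555) yaw 0°. In w3 the tray's rim corners are near (428,107), (483,110), (470,247), (420,250).

```bash
python3 - <<'E'
from h import *
np.set_printoptions(precision=3,suppress=True)
P=(Ro.from_euler('xyz',[-180,0,179.9],degrees=True).as_matrix(),np.array([.4511,.0272,.3798]))
c=[hit("wrist",p,.022,P) for p in [(428,107),(483,110),(470,247),(420,250)]]; print(np.array(c),np.mean(c,0))
print(rows((.5995,.105,.20),109))
E
```

```text
[[0.369 0.195 0.022]
 [0.366 0.3   0.022]
 [0.626 0.308 0.022]
 [0.629 0.203 0.022]] [0.497 0.252 0.022]
(array([-0.061,  0.25 ,  0.101]), array([ 0.02,  0.01, 71.02]))
```

```bash
python3 -m inch '[[-0.01, 0.04, 0, 0, 0, 8], [-0.02, 0.08, 0, 0, 0, 16], [-0.03, 0.12, 0, 0, 0, 24], [-0.04, 0.16, 0.02, 0, 0, 32], [-0.05, 0.2, 0.04, 0, 0, 40], [-0.061, 0.25, 0.06, 0, 0, 48], [-0.061, 0.25, 0.08, 0, 0, 56], [-0.061, 0.25, 0.1, 0, 0, 64]]'|egrep "pos"; python3 -m inch '[[0, 0, 0, 0, 0, 7], [0, 0, 0, 0, 0, 7]]'|egrep "pos|rot";  python3 - <<'E'
from h import *
print(rows((.5995,.105,.096),109))
E
```

```text
tool_pos: [0.5991, 0.1068, 0.1995]
tool_pos: [0.5991, 0.1049, 0.2001]
ee_rot: [-180.0, -0.0, 109.0]
(array([-1.000e-04,  5.000e-04,  1.041e-01]), array([-0.03, -0.02, -0.02]))
```

```bash
python3 -m inch '[[0, 0, 0.03, 0, 0, 0], [0, 0, 0.06, 0, 0, 0], [0, 0, 0.085, 0, 0, 0], [0, 0, 0.1, 0, 0, 0], [0, 0, 0.104, 0, 0, 0]]'|egrep "pos|force"; python3 -m inch '[[0, 0, 0, 0, 0, 0], [0, 0, 0, 0, 0, 0], [0, 0, 0, 0, 0, 0], [0, 0, 0, 0, 0, 0], [0, 0, 0, 0, 0, 0], [0, 0, 0, 0, 0, 0]]' 0 40
```

```text
tool_pos: [0.5992, 0.1038, 0.0954]
force: [-0.7, -0.3, 0.5]
gripper_force: 0.0
t: 12.25
tool_pos: [0.5999, 0.1033, 0.0968]
ee_rot: [180.0, 0.0, 109.0]
force: [-0.9, 0.4, 3.8]
grip_width: 0.139
gripper_force: 44.4
```

```bash
python3 -m inch '[[0, 0, 0, 0, 0, -7], [0, 0, 0, 0, 0, -14], [0, 0, 0, 0, 0, -21], [0, 0, 0, 0, 0, -28], [0, 0, 0, 0, 0, -35], [0, 0, 0, 0, 0, -42], [0, 0, 0, 0, 0, -49], [0, 0, 0, 0, 0, -56]]' - 60; python3 -m inch '[[0, 0, 0, 0, 0, -7], [0, 0, 0, 0, 0, -14], [0, 0, 0, 0, 0, -21], [0, 0, 0, 0, 0, -28], [0, 0, 0, 0, 0, -35], [0, 0, 0, 0, 0, -42], [0, 0, 0, 0, 0, -42]]'; python3 -c "
from plant import monitor; print(monitor.sense()['moment'])"
```

```text
t: 13.05
tool_pos: [0.6002, 0.1033, 0.0968]
ee_rot: [180.0, 0.1, 165.2]
force: [0.5, 0.9, 2.4]
grip_width: 0.136
gripper_force: 61.7
t: 13.75
tool_pos: [0.6001, 0.1035, 0.0968]
ee_rot: [-180.0, 0.1, -152.9]
force: [-0.0, 2.6, 4.8]
grip_width: 0.136
gripper_force: 61.9
[0.46552853 0.06258882 0.0690567 ]
```

```bash
python3 -m inch '[[0, 0, -0.01, 0, 0, 0], [0, 0, -0.02, 0, 0, 0], [0, 0, -0.03, 0, 0, 0]]'; python3 -m inch '[[0, 0, -0.02, 0, 0, 0], [0, 0, -0.04, 0, 0, 0], [0, 0, -0.06, 0, 0, 0], [0, 0, -0.075, 0, 0, 0], [0, 0, -0.075, 0, 0, 0]]'; python3 - <<'E'
from h import *
print(rows((.412,.249,.2),91.8))
E
```

```text
t: 14.05
tool_pos: [0.5998, 0.1031, 0.1273]
ee_rot: [-180.0, 0.0, -153.1]
force: [-0.6, 0.0, -0.6]
grip_width: 0.128
gripper_force: 61.1
t: 14.55
tool_pos: [0.6007, 0.1032, 0.2041]
ee_rot: [-179.9, 0.2, -153.1]
force: [0.0, -0.2, -0.7]
grip_width: 0.137
gripper_force: 61.2
(array([0.1023, 0.2154, 0.0033]), array([  0.16,   0.25, 115.11]))
```

```bash
python3 -m inch '[[0.013, 0.027, 0, 0, 0, 8], [0.026, 0.054, 0, 0, 0, 16], [0.039, 0.081, 0, 0, 0, 24], [0.052, 0.108, 0, 0, 0, 32], [0.065, 0.135, 0, 0, 0, 40], [0.078, 0.162, 0, 0, 0, 48], [0.091, 0.189, 0, 0, 0, 56], [0.102, 0.215, 0, 0, 0, 64]]'|egrep "pos|rot|grip"; python3 -m inch '[[0, 0, 0, 0, 0, 8], [0, 0, 0, 0, 0, 16], [0, 0, 0, 0, 0, 24], [0, 0, 0, 0, 0, 32], [0, 0, 0, 0, 0, 40], [0, 0, 0, 0, 0, 48], [0, 0, 0, 0, 0, 51], [0, 0, 0, 0, 0, 51]]'|egrep "pos|rot|grip";  python3 - <<'E'
from h import *
print(rows((.412,.249,.0885),91.8))
P=pose(); eyes.grab_frame("wrist"); print([(hit("wrist",d["pixel"],.015,P),d["p"]) for d in spotter.spot_in("tray","wrist")])
E
```

```text
tool_pos: [0.4099, 0.249, 0.2008]
ee_rot: [-180.0, -0.0, 142.6]
grip_width: 0.133
gripper_force: 61.2
tool_pos: [0.411, 0.2484, 0.2008]
ee_rot: [-180.0, 0.0, 91.9]
grip_width: 0.136
gripper_force: 61.2
(array([0.0006, 0.001 , 0.1123]), array([-0.04,  0.02,  0.09]))
[(array([0.50558786, 0.26641609, 0.015     ]), 0.65)]
```

```bash
python3 -m inch '[[0, 0, 0.03, 0, 0, 0], [0, 0, 0.06, 0, 0, 0], [0, 0, 0.085, 0, 0, 0], [0, 0, 0.1, 0, 0, 0], [0, 0, 0.106, 0, 0, 0]]'|egrep "pos|force"; python3 -m inch '[[0, 0, 0.002, 0, 0, 0], [0, 0, 0.004, 0, 0, 0], [0, 0, 0.005, 0, 0, 0]]'|egrep "pos|force";python3 -m inch '[[0, 0, 0.001, 0, 0, 0], [0, 0, 0.002, 0, 0, 0]]'|egrep "pos|force"
```

```text
tool_pos: [0.4106, 0.2482, 0.0938]
force: [-0.2, -0.9, -0.9]
gripper_force: 61.2
tool_pos: [0.4117, 0.2488, 0.0909]
force: [0.9, 0.2, -0.5]
gripper_force: 61.2
tool_pos: [0.4115, 0.2487, 0.0886]
force: [-0.2, -0.3, -0.9]
gripper_force: 61.2
```

```bash
python3 -m inch '[[0, 0, 0.001, 0, 0, 0], [0, 0, 0.002, 0, 0, 0], [0, 0, 0.002, 0, 0, 0]]'|egrep "pos|force"; python3 -m inch '[[0, 0, 0, 0, 0, 0], [0, 0, 0, 0, 0, 0], [0, 0, 0, 0, 0, 0], [0, 0, 0, 0, 0, 0]]' 1|egrep "pos|force|wid"; python3 -m inch '[[0, 0, -0.03, 0, 0, 0], [0, 0, -0.07, 0, 0, 0], [0, 0, -0.11, 0, 0, 0], [0, 0, -0.13, 0, 0, 0], [0, 0, -0.13, 0, 0, 0]]'|egrep "pos|force|wid"; python3 - <<'E'
from h import *
P=pose(); cv2.imwrite("pics/w5.png",eyes.grab_frame("wrist")[:,:,::-1]); np.savez("pics/w5.npz",R=P[0],t=P[1])
print([(hit("wrist",d["pixel"],.05,P),d["p"]) for d in spotter.spot_in("cover_left","wrist")],[(hit("wrist",d["pixel"],.1,P),d["p"]) for d in spotter.spot_in("cover_left_grip","wrist")])
print(rows((.5755,-.035,.2),100))
E
```

```text
tool_pos: [0.4114, 0.2487, 0.0868]
force: [-2.9, -0.9, 8.0]
gripper_force: 62.3
tool_pos: [0.4113, 0.2486, 0.0862]
force: [-0.3, -0.1, 0.3]
grip_width: 0.809
gripper_force: 0.0
tool_pos: [0.4124, 0.2492, 0.219]
force: [-0.3, -0.4, -0.4]
grip_width: 1.002
gripper_force: 0.0
[(array([0.41374811, 0.24739403, 0.05      ]), 0.64), (array([0.52421454, 0.02387415, 0.05      ]), 0.29)] [(array([0.40937481, 0.26028566, 0.1       ]), 0.64)]
(array([-0.2888,  0.1549,  0.0152]), array([-0.09,  0.03, -8.04]))
```

```bash
python3 -m inch '[[-0.041, 0.022, 0, 0, 0, -1], [-0.082, 0.044, 0, 0, 0, -2], [-0.123, 0.066, 0, 0, 0, -3], [-0.165, 0.088, 0, 0, 0, -4], [-0.206, 0.11, 0, 0, 0, -5], [-0.247, 0.132, 0.01, 0, 0, -6], [-0.289, 0.155, 0.02, 0, 0, -8], [-0.289, 0.155, 0.02, 0, 0, -8]]'|egrep "pos"; python3 - <<'E'
from h import *
print(rows((.5755,-.035,.096),100))
E
```

```text
tool_pos: [0.5768, -0.0391, 0.193]
(array([ 0.0042, -0.0003,  0.097 ]), array([-0.2 , -0.02, -0.21]))
```

```bash
python3 -m inch '[[0.002, 0, 0.03, 0, 0, 0], [0.002, 0, 0.06, 0, 0, 0], [0.002, 0, 0.08, 0, 0, 0], [0.002, 0, 0.093, 0, 0, 0], [0.002, 0, 0.097, 0, 0, 0]]'|egrep "pos|force"; python3 -m inch '[[0, 0, 0, 0, 0, 0], [0, 0, 0, 0, 0, 0], [0, 0, 0, 0, 0, 0], [0, 0, 0, 0, 0, 0], [0, 0, 0, 0, 0, 0], [0, 0, 0, 0, 0, 0]]' 0 60; python3 -m inch '[[0, 0, 0, 0, 0, -7], [0, 0, 0, 0, 0, -14], [0, 0, 0, 0, 0, -21], [0, 0, 0, 0, 0, -28], [0, 0, 0, 0, 0, -35], [0, 0, 0, 0, 0, -42], [0, 0, 0, 0, 0, -49], [0, 0, 0, 0, 0, -56]]'
```

```text
tool_pos: [0.5747, -0.0325, 0.0974]
force: [0.1, 0.2, 0.6]
gripper_force: 0.0
t: 20.5
tool_pos: [0.576, -0.033, 0.0998]
ee_rot: [180.0, 0.0, 100.0]
force: [-0.7, 0.1, 4.4]
grip_width: 0.13
gripper_force: 59.8
t: 21.3
tool_pos: [0.5763, -0.033, 0.0997]
ee_rot: [180.0, 0.1, 156.2]
force: [-0.1, -0.4, 2.7]
grip_width: 0.134
gripper_force: 59.7
```

```bash
python3 -m inch '[[0, 0, 0, 0, 0, -7], [0, 0, 0, 0, 0, -14], [0, 0, 0, 0, 0, -21], [0, 0, 0, 0, 0, -28], [0, 0, 0, 0, 0, -35], [0, 0, 0, 0, 0, -42], [0, 0, 0, 0, 0, -42]]'|egrep "pos|rot|force"; python3 -m inch '[[0, 0, -0.01, 0, 0, 0], [0, 0, -0.02, 0, 0, 0], [0, 0, -0.03, 0, 0, 0]]'|egrep "pos|force";python3 -m inch '[[0, 0, -0.02, 0, 0, 0], [0, 0, -0.04, 0, 0, 0], [0, 0, -0.06, 0, 0, 0], [0, 0, -0.08, 0, 0, 0], [0, 0, -0.08, 0, 0, 0]]'|egrep "pos|wid|force"; python3 - <<'E'
from h import *
print(rows((.497,.252,.2),91.8))
E
```

```text
tool_pos: [0.5764, -0.0334, 0.0999]
ee_rot: [-179.9, 0.1, -161.9]
force: [0.4, -4.6, 5.9]
gripper_force: 60.1
tool_pos: [0.5757, -0.0327, 0.1302]
force: [0.4, -0.4, -1.1]
gripper_force: 59.2
tool_pos: [0.5769, -0.0329, 0.2125]
force: [-0.6, -0.5, -0.6]
grip_width: 0.133
gripper_force: 59.2
(array([-0.0116,  0.2957,  0.012 ]), array([  0.16,   0.28, 106.11]))
```

```bash
python3 -m inch '[[-0.001, 0.037, 0, 0, 0, 7], [-0.003, 0.074, 0, 0, 0, 14], [-0.004, 0.111, 0, 0, 0, 21], [-0.006, 0.148, 0, 0, 0, 28], [-0.007, 0.185, 0, 0, 0, 35], [-0.009, 0.222, 0, 0, 0, 42], [-0.01, 0.259, 0, 0, 0, 49], [-0.012, 0.296, 0, 0, 0, 56]]'|egrep "pos|rot|grip"; python3 -m inch '[[0, 0, 0, 0, 0, 8], [0, 0, 0, 0, 0, 16], [0, 0, 0, 0, 0, 24], [0, 0, 0, 0, 0, 32], [0, 0, 0, 0, 0, 40], [0, 0, 0, 0, 0, 48], [0, 0, 0, 0, 0, 50], [0, 0, 0, 0, 0, 50]]'|egrep "pos|rot|grip";  python3 - <<'E'
from h import *
print(rows((.497,.252,.095),91.8))
E
```

```text
tool_pos: [0.4948, 0.2537, 0.2087]
ee_rot: [-180.0, -0.0, 141.6]
grip_width: 0.134
gripper_force: 59.1
tool_pos: [0.4955, 0.2523, 0.2087]
ee_rot: [-179.9, 0.0, 91.9]
grip_width: 0.133
gripper_force: 59.2
(array([-0.0003,  0.0016,  0.1137]), array([-0.06,  0.01,  0.11]))
```

```bash
python3 -m inch '[[0, 0, 0.03, 0, 0, 0], [0, 0, 0.06, 0, 0, 0], [0, 0, 0.085, 0, 0, 0], [0, 0, 0.1, 0, 0, 0], [0, 0, 0.11, 0, 0, 0], [0, 0, 0.114, 0, 0, 0]]'|egrep "pos|force"; python3 -m inch '[[0, 0, 0.002, 0, 0, 0], [0, 0, 0.003, 0, 0, 0], [0, 0, 0.004, 0, 0, 0], [0, 0, 0.004, 0, 0, 0]]'|egrep "pos|force"
```

```text
tool_pos: [0.4955, 0.2522, 0.0944]
force: [-0.4, -0.5, -1.3]
gripper_force: 59.2
tool_pos: [0.4961, 0.2524, 0.0917]
force: [0.0, 1.3, -0.8]
gripper_force: 59.2
```

```bash
python3 -m inch '[[0, 0, 0.001, 0, 0, 0], [0, 0, 0.001, 0, 0, 0]]'|egrep "pos|force"
```

```text
tool_pos: [0.4959, 0.2523, 0.0904]
force: [0.8, 0.1, -0.7]
gripper_force: 59.2
```

```bash
python3 -m inch '[[0, 0, 0.001, 0, 0, 0], [0, 0, 0.001, 0, 0, 0]]'|egrep "pos|force";  python3 -m inch '[[0, 0, 0, 0, 0, 0], [0, 0, 0, 0, 0, 0], [0, 0, 0, 0, 0, 0], [0, 0, 0, 0, 0, 0]]' 1|egrep "pos|force|wid"; python3 -m inch '[[0, 0, -0.03, 0, 0, 0], [0, 0, -0.07, 0, 0, 0], [0, 0, -0.11, 0, 0, 0], [0, 0, -0.12, 0, 0, 0], [0, 0, -0.12, 0, 0, 0]]'|egrep "pos|force|wid"; python3 - <<'E'
from h import *
print(rows((.5855,-.1555,.2),90))
E
```

```text
tool_pos: [0.4961, 0.2525, 0.0898]
force: [-1.9, -0.9, 6.2]
gripper_force: 60.0
tool_pos: [0.4959, 0.2523, 0.0892]
force: [-0.2, -0.2, -1.8]
grip_width: 0.811
gripper_force: 0.0
tool_pos: [0.4965, 0.2526, 0.2106]
force: [-0.1, 0.3, -0.9]
grip_width: 0.997
gripper_force: 0.0
(array([-0.4109,  0.075 ,  0.0104]), array([ 0.16, -0.06,  1.96]))
```

```bash
python3 -m inch '[[-0.04, 0.007, 0, 0, 0, 0], [-0.09, 0.016, 0, 0, 0, 0], [-0.14, 0.025, 0, 0, 0, 0], [-0.19, 0.034, 0, 0, 0, 0], [-0.24, 0.043, 0, 0, 0, 1], [-0.29, 0.052, 0, 0, 0, 1], [-0.34, 0.061, 0, 0, 0, 2], [-0.38, 0.07, 0, 0, 0, 2]]'|egrep "pos"; python3 -m inch '[[-0.028, 0.004, 0, 0, 0, 0], [-0.031, 0.005, 0, 0, 0, 0], [-0.031, 0.005, 0, 0, 0, 0]]'|egrep "pos";python3 - <<'E'
from h import *
print(rows((.5855,-.1555,.096),90))
E
```

```text
tool_pos: [0.5782, -0.1273, 0.2071]
tool_pos: [0.5832, -0.1562, 0.2074]
(array([0.0006, 0.0026, 0.1114]), array([-0.15, -0.06, -0.11]))
```

```bash
python3 -m inch '[[0, 0.002, 0.03, 0, 0, 0], [0, 0.002, 0.06, 0, 0, 0], [0, 0.002, 0.09, 0, 0, 0], [0, 0.002, 0.105, 0, 0, 0], [0, 0.002, 0.111, 0, 0, 0]]'|egrep "pos|force"; python3 -m inch '[[0, 0, 0, 0, 0, 0], [0, 0, 0, 0, 0, 0], [0, 0, 0, 0, 0, 0], [0, 0, 0, 0, 0, 0], [0, 0, 0, 0, 0, 0], [0, 0, 0, 0, 0, 0]]' 0 60; python3 -m inch '[[0, 0, 0, 0, 0, -7], [0, 0, 0, 0, 0, -14], [0, 0, 0, 0, 0, -21], [0, 0, 0, 0, 0, -28], [0, 0, 0, 0, 0, -35], [0, 0, 0, 0, 0, -42], [0, 0, 0, 0, 0, -49], [0, 0, 0, 0, 0, -56]]'
```

```text
tool_pos: [0.5851, -0.1548, 0.0967]
force: [-0.5, -0.1, -0.2]
gripper_force: 0.0
t: 28.9
tool_pos: [0.5861, -0.1562, 0.0988]
ee_rot: [180.0, 0.0, 90.0]
force: [-0.3, 0.6, 3.6]
grip_width: 0.134
gripper_force: 60.4
t: 29.7
tool_pos: [0.586, -0.1562, 0.0988]
ee_rot: [180.0, 0.0, 146.2]
force: [-0.9, -0.0, 3.0]
grip_width: 0.131
gripper_force: 60.4
```

```bash
python3 -m inch '[[0, 0, 0, 0, 0, -7], [0, 0, 0, 0, 0, -14], [0, 0, 0, 0, 0, -21], [0, 0, 0, 0, 0, -28], [0, 0, 0, 0, 0, -35], [0, 0, 0, 0, 0, -42], [0, 0, 0, 0, 0, -42]]'|egrep "pos|rot|force"; python3 -m inch '[[0, 0, -0.01, 0, 0, 0], [0, 0, -0.02, 0, 0, 0], [0, 0, -0.03, 0, 0, 0]]'|egrep "pos|force";python3 -m inch '[[0, 0, -0.02, 0, 0, 0], [0, 0, -0.04, 0, 0, 0], [0, 0, -0.06, 0, 0, 0], [0, 0, -0.08, 0, 0, 0], [0, 0, -0.08, 0, 0, 0]]'|egrep "pos|wid|force"; python3 - <<'E'
from h import *
print(rows((.582,.255,.2),91.8))
E
```

```text
tool_pos: [0.5862, -0.1561, 0.0988]
ee_rot: [-180.0, 0.0, -171.9]
force: [0.1, -0.0, 4.4]
gripper_force: 60.5
tool_pos: [0.5859, -0.1561, 0.1293]
force: [-0.2, 0.0, -0.2]
gripper_force: 59.8
tool_pos: [0.587, -0.1564, 0.2116]
force: [0.5, -0.4, -0.8]
grip_width: 0.134
gripper_force: 59.8
(array([-0.0516,  0.4082,  0.0109]), array([ 0.12,  0.31, 96.1 ]))
```

```bash
python3 -m inch '[[-0.006, 0.045, 0, 0, 0, 6], [-0.012, 0.092, 0, 0, 0, 12], [-0.018, 0.14, 0, 0, 0, 18], [-0.024, 0.188, 0, 0, 0, 24], [-0.03, 0.236, 0, 0, 0, 30], [-0.036, 0.284, 0, 0, 0, 36], [-0.042, 0.332, 0, 0, 0, 42], [-0.048, 0.38, 0, 0, 0, 48]]'|egrep "pos|rot|grip";python3 - <<'E'
from h import *
print(rows((.582,.255,.2),91.8))
E
```

```text
tool_pos: [0.5801, 0.2288, 0.2077]
ee_rot: [-180.0, -0.0, 139.7]
grip_width: 0.136
gripper_force: 59.8
(array([0.0155, 0.0212, 0.0077]), array([-4.000e-02, -0.000e+00,  4.787e+01]))
```

```bash
python3 -m inch '[[0.014, 0.018, 0, 0, 0, 8], [0.016, 0.021, 0, 0, 0, 16], [0.016, 0.021, 0, 0, 0, 24], [0.016, 0.021, 0, 0, 0, 32], [0.016, 0.021, 0, 0, 0, 40], [0.016, 0.021, 0, 0, 0, 48], [0.016, 0.021, 0, 0, 0, 48]]'|egrep "pos|rot|grip";  python3 - <<'E'
from h import *
print(rows((.582,.255,.0905),91.8))
E
```

```text
tool_pos: [0.5817, 0.2532, 0.2076]
ee_rot: [-179.9, 0.0, 91.8]
grip_width: 0.134
gripper_force: 59.8
(array([0.0019, 0.0005, 0.1171]), array([-0.06,  0.02,  0.01]))
```

```bash
python3 -m inch '[[0.001, 0, 0.03, 0, 0, 0], [0.001, 0, 0.06, 0, 0, 0], [0.001, 0, 0.09, 0, 0, 0], [0.001, 0, 0.105, 0, 0, 0], [0.001, 0, 0.113, 0, 0, 0], [0.001, 0, 0.115, 0, 0, 0]]'|egrep "pos|force"; python3 -m inch '[[0, 0, 0.001, 0, 0, 0], [0, 0, 0.002, 0, 0, 0], [0, 0, 0.002, 0, 0, 0]]'|egrep "pos|force"; python3 -m inch '[[0, 0, 0.001, 0, 0, 0], [0, 0, 0.001, 0, 0, 0]]'|egrep "pos|force"
```

```text
tool_pos: [0.582, 0.2543, 0.0931]
force: [0.3, 0.5, -1.1]
gripper_force: 59.7
tool_pos: [0.5823, 0.2544, 0.0921]
force: [0.1, 1.0, -0.8]
gripper_force: 59.7
tool_pos: [0.582, 0.2543, 0.0905]
force: [0.6, -0.5, -0.7]
gripper_force: 59.7
```

```bash
python3 -m inch '[[0, 0, 0.001, 0, 0, 0], [0, 0, 0.002, 0, 0, 0]]'|egrep "pos|force";  python3 -m inch '[[0, 0, 0, 0, 0, 0], [0, 0, 0, 0, 0, 0], [0, 0, 0, 0, 0, 0], [0, 0, 0, 0, 0, 0]]' 1|egrep "pos|force|wid"; python3 -m inch '[[0, 0, -0.03, 0, 0, 0], [0, 0, -0.07, 0, 0, 0], [0, 0, -0.11, 0, 0, 0], [0, 0, -0.15, 0, 0, 0], [0, 0, -0.16, 0, 0, 0]]'|egrep "pos|force|wid"; python3 - <<'E'
from h import *
print(rows((.37,-.03,.28),180))
E
```

```text
tool_pos: [0.5824, 0.2544, 0.0887]
force: [-0.1, -1.5, 9.5]
gripper_force: 61.1
tool_pos: [0.5819, 0.2543, 0.0882]
force: [0.0, -0.9, 0.0]
grip_width: 0.802
gripper_force: 0.0
tool_pos: [0.5833, 0.2548, 0.2532]
force: [-0.4, -0.1, -0.2]
grip_width: 1.002
gripper_force: 0.0
(array([-0.2773, -0.2228, -0.0288]), array([  0.39,   0.2 , -88.03]))
```

```bash
python3 -m inch '[[-0.035, -0.028, -0.01, 0, 0, -8], [-0.07, -0.056, -0.02, 0, 0, -16], [-0.105, -0.084, -0.03, 0, 0, -24], [-0.14, -0.112, -0.03, 0, 0, -32], [-0.175, -0.14, -0.03, 0, 0, -40], [-0.21, -0.168, -0.03, 0, 0, -48], [-0.245, -0.196, -0.03, 0, 0, -56], [-0.277, -0.223, -0.03, 0, 0, -64]]'|egrep "pos|rot"; python3 -m inch '[[0, 0, 0, 0, 0, -8], [0, 0, 0, 0, 0, -16], [0, 0, 0, 0, 0, -24], [0, 0, 0, 0, 0, -24]]'|egrep "pos|rot"; python3 look.py lab; python3 - <<'E'
from h import *
np.set_printoptions(precision=3,suppress=True)
P=pose()
for l,z in [("housing_left_label",.06),("housing_middle_label",.06),("housing_right_label",.06),("scanner",.05),("scanner_window",.024),("tray",.01),("hook_stand",.01),("cover_left_grip",.095)]:
    print(l,[(np.round(d["pixel"]),round(d["p"],2),hit("wrist",d["pixel"],z,P)) for d in spotter.spot_in(l,"wrist")][:5])
a=cv2.imread("pics/lab.png"); cv2.imwrite("pics/lab2.png",cv2.resize(a[60:330,110:530],(800,514),interpolation=cv2.INTER_CUBIC))
E
```

```text
tool_pos: [0.3705, -0.0274, 0.278]
ee_rot: [-180.0, -0.0, 155.3]
tool_pos: [0.3718, -0.0264, 0.2781]
ee_rot: [180.0, -0.0, 179.1]
[ 0.3717714  -0.02640463  0.27809682]
housing_left_label [(array([401., 307.]), 0.67, array([0.573, 0.081, 0.06 ])), (array([319., 295.]), 0.42, array([ 0.546, -0.04 ,  0.06 ]))]
housing_middle_label [(array([323., 295.]), 0.71, array([ 0.546, -0.034,  0.06 ]))]
housing_right_label [(array([253., 302.]), 0.76, array([ 0.559, -0.137,  0.06 ]))]
scanner [(array([289., 230.]), 0.96, array([ 0.449, -0.076,  0.05 ])), (array([191., 368.]), 0.39, array([ 0.742, -0.294,  0.05 ]))]
scanner_window [(array([290., 230.]), 0.83, array([ 0.46 , -0.079,  0.024]))]
tray [(array([480., 250.]), 0.78, array([0.511, 0.223, 0.01 ]))]
hook_stand [(array([177., 300.]), 0.58, array([ 0.603, -0.297,  0.01 ])), (array([254., 301.]), 0.47, array([ 0.596, -0.151,  0.01 ]))]
cover_left_grip [(array([524., 212.]), 0.68, array([0.416, 0.231, 0.095])), (array([506., 249.]), 0.57, array([0.468, 0.213, 0.095]))]
```

View pics/lab2.png

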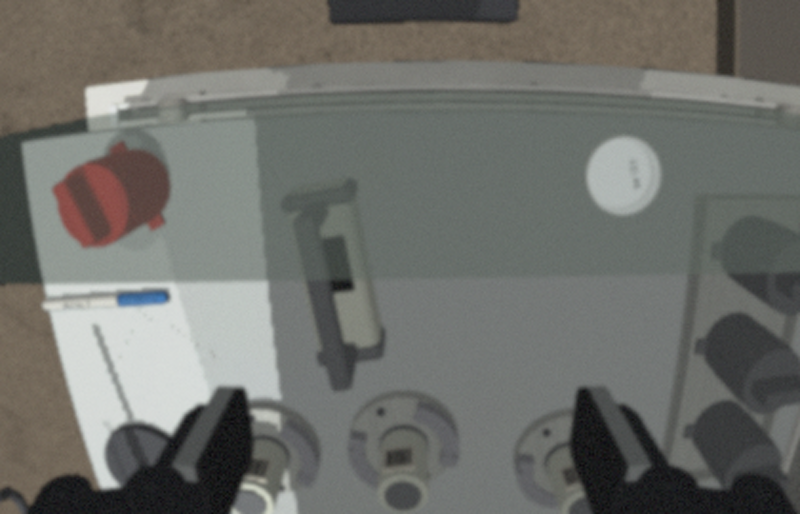

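Covers stand in the tray; the scanner lies at (340,280) in this crop, its labels are now visible between the fingers. I take frontal label views and a view of the scanner's far end.

```bash
python3 -m inch '[[0, 0.042, 0, 0, 0, 0], [0, 0.084, 0, 0, 0, 0], [0, 0.127, 0, 0, 0, 0], [0, 0.127, 0, 0, 0, 0], [0, 0.127, 0, 0, 0, 0]]'|egrep "pos"; python3 look.py labL; python3 -m inch '[[0, -0.045, 0, 0, 0, 0], [0, -0.09, 0, 0, 0, 0], [0, -0.135, 0, 0, 0, 0], [0, -0.18, 0, 0, 0, 0], [0, -0.225, 0, 0, 0, 0], [0, -0.255, 0, 0, 0, 0], [0, -0.255, 0, 0, 0, 0], [0, -0.255, 0, 0, 0, 0]]'|egrep "pos"; python3 look.py labR;  python3 - <<'E'
from h import *
np.set_printoptions(precision=3,suppress=True)
d=np.load("pics/lab.npz"); P=(d["R"],d["t"])
print("bar",[hit("wrist",p,.092,P) for p in [(270,167.6),(288.5,262)]])
for k in ("lab","labL","labR"):
    d=np.load(f"pics/{k}.npz"); P=(d["R"],d["t"]); g=cv2.imread(f"pics/{k}.png",0)
    c={"lab":(.555,-.035),"labL":(.58,.098),"labR":(.565,-.1545)}[k]
    u,v=np.round(proj("wrist",(*c,.06),P)).astype(int); print(k,u,v); print(g[v-10:v+11:2,u-14:u+15:1])
print(rows((.46,-.09,.26),0))
E
```

```text
tool_pos: [0.3741, 0.1012, 0.2783]
[0.37407767 0.10121768 0.27827032]
tool_pos: [0.369, -0.1554, 0.2782]
[ 0.36898252 -0.15535742  0.27822945]
bar [array([ 0.357, -0.087,  0.092]), array([ 0.474, -0.073,  0.092])]
lab 322 300
[[ 97  91  84  84  97 103 103 100 103 103 104 103 102 104 101 101 100 100
   99 105 101  98 100  92  86  83  95 105 112]
 [103  95  92  99 101 103 102 104 105 102 101 102 104 101 103 100 102 102
  100 100 101 100  99  96  98  90  92 101 105]
 [101  95  97 101 102 101 102  98 102  99  99  99  98  94  97  94  93  92
   99  97  99 102  98 100 100  94  96 100 106]
 [104 100 100  99  93  88  86  81  80  75  74  70  66  67  69  66  70  74
   89  97  99  99  99  99  98  96  97 101 108]
 [110 105 103  97  85  65  54  58  58  56  52  51  51  50  56  65  62  71
   85  95 101 100 102  98  98  99 103 105 109]
 [109 106 105  96  84  61  49  48  56  54  53  56  50  47  51  58  64  70
   91  96  99 100 101 100  99 100 104 106 107]
 [105 107 100  92  79  62  48  56  58  57  56  57  53  57  59  66  68  75
   89  99 100  99 100  98  99  99 107 108 110]
 [108 103 100  94  84  73  
[... 2514 characters left out ...]
58  79  91  94  99 101 103]
 [162 161 147 121 101 103  99 102  99  87  68  55  49  49  55  59  62  59
   50  55  61  58  58  73  90  95  98 101 106]
 [121 128 120 107 104 100  99 100 100  97  85  81  76  74  73  72  77  72
   64  68  72  69  62  76  88  94  96 102 105]
 [101 105 102 106 103 101 101 112 136 151 152 151 144 144 136 131 124 116
  112 110 116 121 118 117 114 108  99 100 101]
 [119 106 103 101 103 101 103 108 125 140 146 147 140 134 130 122 127 124
  119 121 132 147 152 153 148 128 113 102 100]
 [150 132 118 105 101 103 104 108 117 127 141 149 157 168 169 168 166 162
  161 157 144 132 121 115 110 106 100  99 100]]
(array([-0.09 ,  0.066,  0.018]), array([ -0.03,  -0.02, 178.85]))
```

```bash
python3 -m inch '[[-0.03, 0.02, 0.006, 0, 0, 8.5], [-0.06, 0.04, 0.012, 0, 0, 17], [-0.09, 0.066, 0.018, 0, 0, 25.5], [-0.09, 0.066, 0.018, 0, 0, 34], [-0.09, 0.066, 0.018, 0, 0, 42.5], [-0.09, 0.066, 0.018, 0, 0, 51], [-0.09, 0.066, 0.018, 0, 0, 59.5]]'|egrep "pos"; python3 -m inch '[[0, 0, 0, 0, 0, 8.5], [0, 0, 0, 0, 0, 17], [0, 0, 0, 0, 0, 25.5], [0, 0, 0, 0, 0, 34], [0, 0, 0, 0, 0, 42.5], [0, 0, 0, 0, 0, 51], [0, 0, 0, 0, 0, 59.5], [0, 0, 0, 0, 0, 68]]'|egrep "pos"; python3 -m inch '[[0, 0, 0, 0, 0, 8.5], [0, 0, 0, 0, 0, 17], [0, 0, 0, 0, 0, 25.5], [0, 0, 0, 0, 0, 34], [0, 0, 0, 0, 0, 42.5], [0, 0, 0, 0, 0, 51], [0, 0, 0, 0, 0, 51]]'|egrep "pos|rot"; python3 look.py sc; python3 - <<'E'
from rect import *
np.set_printoptions(precision=3,suppress=True)
d=np.load("pics/sc.npz"); P=(d["R"],d["t"])
for l,z in (("scanner",.05),("scanner_window",.024)): print(l,[(np.round(d["pixel"]),round(d["p"],2),hit("wrist",d["pixel"],z,P)) for d in spotter.spot_in(l,"wrist")])
a=cv2.imread("pics/sc.png"); u,v=proj("wrist",(.42,-.08,.05),P).astype(int); print(u,v)
A=cv2.resize(a[max(0,v-80):v+80,u-100:u+100],None,fx=2.4,fy=2.4,interpolation=cv2.INTER_CUBIC)
B=cv2.resize(rect("sc",.415,-.08,.092,.1,.0008,.02),(400,400))
C=cv2.resize(rect("lab",.415,-.08,.092,.1,.0008,.02),(300,300))
o=np.zeros((600,800,3),np.uint8); h,w=A.shape[:2]; o[:min(h,300),:min(w,400)]=cv2.resize(A,(400,300))[:300] if 0 else cv2.resize(A,(400,int(h*400/w)))[:300][:min(h,300)]
o[:400,400:800]=B; o[300:600,0:300]=C; cv2.imwrite("pics/last.png",o)
E
```

```text
tool_pos: [0.4606, -0.0889, 0.2604]
tool_pos: [0.4606, -0.089, 0.2605]
tool_pos: [0.4606, -0.0891, 0.2605]
ee_rot: [-180.0, 0.0, 0.4]
[ 0.46064586 -0.08913384  0.26046514]
scanner [(array([324., 201.]), 0.67, array([ 0.429, -0.087,  0.05 ]))]
scanner_window [(array([321., 203.]), 0.91, array([ 0.417, -0.084,  0.024]))]
317 207
```

View pics/last.png

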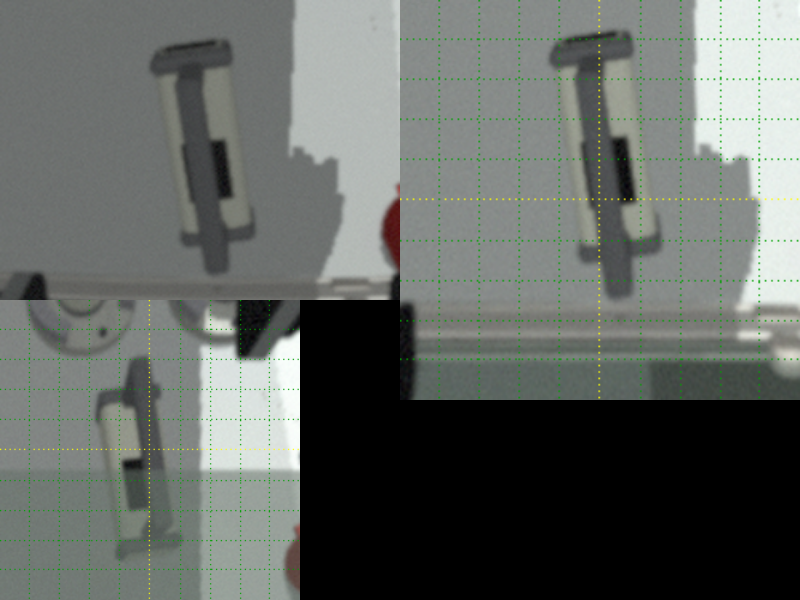

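The window (dark slit) is on the scanner's +x end; bar centre ≈(0.422,-0.081), yaw ≈7°. Grasp it 20 mm ahead of the middle with tool yaw 7°.

```bash
python3 - <<'E'
from h import *
print(rows((.442,-.0785,.12),7), rows((.442,-.0785,.068),7))
E
```

```text
(array([-0.0186, -0.0113,  0.1404]), array([-0.  , -0.  , -6.26])) (array([-0.0186, -0.0113,  0.1924]), array([-0.  , -0.  , -6.26]))
```

```bash
python3 -m inch '[[-0.0186, -0.0113, 0.03, 0, 0, -6.3], [-0.0186, -0.0113, 0.07, 0, 0, -6.3], [-0.0186, -0.0113, 0.11, 0, 0, -6.3], [-0.0186, -0.0113, 0.15, 0, 0, -6.3], [-0.0186, -0.0113, 0.18, 0, 0, -6.3], [-0.0186, -0.0113, 0.192, 0, 0, -6.3], [-0.0186, -0.0113, 0.192, 0, 0, -6.3]]'|egrep "pos|rot|force"; python3 -m inch '[[0, 0, 0, 0, 0, 0], [0, 0, 0, 0, 0, 0], [0, 0, 0, 0, 0, 0], [0, 0, 0, 0, 0, 0], [0, 0, 0, 0, 0, 0], [0, 0, 0, 0, 0, 0]]' 0 70
```

```text
tool_pos: [0.4416, -0.0786, 0.0676]
ee_rot: [-179.9, 0.1, 6.9]
force: [0.1, 0.3, 0.5]
gripper_force: 0.0
t: 41.6
tool_pos: [0.4424, -0.0789, 0.0688]
ee_rot: [180.0, -0.0, 6.8]
force: [-2.1, -0.8, 5.5]
grip_width: 0.145
gripper_force: 68.0
```

```bash
python3 -m inch '[[0, 0, -0.01, 0, 0, 0], [0, 0, -0.025, 0, 0, 0], [0, 0, -0.04, 0, 0, 0], [0, 0, -0.04, 0, 0, 0]]'; python3 - <<'E'
from h import *
print(rows((.4587,.0691,.105),14))
E
```

```text
t: 42.0
tool_pos: [0.443, -0.079, 0.1101]
ee_rot: [179.9, -0.2, 6.8]
force: [1.0, 0.5, -3.3]
grip_width: 0.148
gripper_force: 68.4
(array([ 0.033 , -0.1453,  0.005 ]), array([ 0.08, -0.15, -7.23]))
```

```bash
python3 -m inch '[[0.005, -0.025, 0, 0, 0, -1], [0.01, -0.05, 0, 0, 0, -2], [0.015, -0.075, 0, 0, 0, -3], [0.02, -0.1, 0, 0, 0, -4], [0.026, -0.12, 0, 0, 0, -5.5], [0.031, -0.136, 0.003, 0, 0, -7], [0.033, -0.145, 0.005, 0, 0, -7.2], [0.033, -0.145, 0.005, 0, 0, -7.2]]'|egrep "t:|pos|rot|force"; python3 - <<'E'
from h import *
np.set_printoptions(precision=4,suppress=True)
print(rows((.4587,.0691,.105),14))
P=pose(); eyes.grab_frame("wrist")
for l,z in (("housing_left_label",.06),("scanner_window",.06),("housing_left",.014),("scanner",.1)): print(l,[(np.round(d["pixel"]),round(d["p"],2),hit("wrist",d["pixel"],z,P)) for d in spotter.spot_in(l,"wrist")])
E
```

```text
t: 42.8
tool_pos: [0.4574, 0.0696, 0.1028]
ee_rot: [-180.0, 0.1, 14.0]
force: [-0.1, -0.7, -3.4]
gripper_force: 68.5
(array([ 0.0011,  0.0008, -0.0022]), array([-0.01,  0.06,  0.01]))
housing_left_label [(array([324.,  33.]), 0.65, array([0.5793, 0.1009, 0.06  ])), (array([104., 224.]), 0.21, array([0.419 , 0.2404, 0.06  ]))]
scanner_window [(array([165., 113.]), 0.67, array([0.5129, 0.1905, 0.06  ])), (array([323., 226.]), 0.63, array([0.4627, 0.0728, 0.06  ]))]
housing_left [(array([323.,  32.]), 0.94, array([0.5897, 0.1044, 0.014 ]))]
scanner [(array([322., 225.]), 0.86, array([0.4792, 0.0768, 0.1   ]))]
```

```bash
python3 -m inch '[[0, 0, -0.001, 0, 0, 0], [0, 0, -0.002, 0, 0, 0], [0, 0, -0.002, 0, 0, 0], [0, 0, -0.002, 0, 0, 0], [0, 0, -0.002, 0, 0, 0], [0, 0, -0.002, 0, 0, 0], [0, 0, -0.002, 0, 0, 0], [0, 0, -0.002, 0, 0, 0]]'|egrep "t:|pos|rot|force"; python3 -m inch '[[0, 0, 0, 0, 0, 0], [0, 0, 0, 0, 0, 0], [0, 0, 0, 0, 0, 0], [0, 0, 0, 0, 0, 0], [0, 0, 0, 0, 0, 0], [0, 0, 0, 0, 0, 0], [0, 0, 0, 0, 0, 0], [0, 0, 0, 0, 0, 0]]'|egrep "t:|pos|rot|force|wid"; python3 - <<'E'
from h import *
np.set_printoptions(precision=4,suppress=True)
d=lambda a:np.array([np.cos(np.radians(a)),np.sin(np.radians(a))])
s=snap("scene","pics/sc3.png")
for l in ("scanner","scanner_window","housing_left_label"): print(l,[(np.round(q["pixel"]),round(q["p"],2)) for q in spotter.spot_in(l,"scene")])
t=(np.array([.4587,.0691])+.045*d(14)); print(proj("scene",(*t,.06)),proj("scene",(*(t-.065*d(14)),.06)))
m=np.array([.555,-.039])-.125*d(10); print(m,rows((*m,.105),10))
E
```

```text
t: 43.85
tool_pos: [0.4578, 0.0691, 0.1054]
ee_rot: [180.0, 0.0, 14.0]
force: [-0.2, -0.1, -2.5]
gripper_force: 68.5
t: 44.65
tool_pos: [0.4578, 0.0691, 0.1053]
ee_rot: [-180.0, 0.0, 14.0]
force: [-1.5, 0.5, -2.8]
grip_width: 0.148
gripper_force: 68.5
scanner [(array([264., 227.]), 0.57)]
scanner_window [(array([261., 227.]), 0.83), (array([312., 204.]), 0.43)]
housing_left_label [(array([310., 205.]), 0.96)]
[283.5243 213.9264] [264.6703 227.2276]
[ 0.4319 -0.0607] (array([-0.0565,  0.1197,  0.0004]), array([-0.  ,  0.  ,  3.96]))
```

```bash
python3 -m inch '[[-0.01, 0.02, 0, 0, 0, 1], [-0.02, 0.042, 0, 0, 0, 2], [-0.03, 0.064, 0, 0, 0, 3], [-0.04, 0.086, 0, 0, 0, 4], [-0.05, 0.105, 0, 0, 0, 4], [-0.055, 0.116, 0, 0, 0, 4], [-0.0565, 0.12, 0, 0, 0, 4], [-0.0565, 0.12, 0, 0, 0, 4]]'|egrep "t:|pos|rot|force"; python3 -m inch '[[0, 0, 0, 0, 0, 0], [0, 0, 0, 0, 0, 0], [0, 0, 0, 0, 0, 0], [0, 0, 0, 0, 0, 0], [0, 0, 0, 0, 0, 0], [0, 0, 0, 0, 0, 0], [0, 0, 0, 0, 0, 0], [0, 0, 0, 0, 0, 0]]'|egrep "t:|pos|rot|force|wid";  python3 - <<'E'
from h import *
np.set_printoptions(precision=4,suppress=True)
P=pose(); eyes.grab_frame("wrist")
for l,z in (("housing_middle_label",.06),("housing_middle",.014),("scanner",.1)): print(l,[(np.round(d["pixel"]),round(d["p"],2),hit("wrist",d["pixel"],z,P)) for d in spotter.spot_in(l,"wrist")])
print(rows((.4319,-.0607,.105),10))
E
```

```text
t: 45.65
tool_pos: [0.4321, -0.0611, 0.1054]
ee_rot: [180.0, -0.0, 9.9]
force: [-0.2, -0.1, -2.2]
gripper_force: 68.6
t: 46.45
tool_pos: [0.4319, -0.061, 0.1054]
ee_rot: [-180.0, 0.0, 10.0]
force: [0.4, 0.2, -2.5]
grip_width: 0.149
gripper_force: 68.6
housing_middle_label []
housing_middle [(array([324.,  36.]), 0.57, array([ 0.5644, -0.0368,  0.014 ]))]
scanner [(array([327., 225.]), 0.73, array([ 0.4535, -0.0581,  0.1   ]))]
(array([-0.    , -0.0004,  0.0004]), array([ 0.  , -0.  , -0.04]))
```

Pose good; hold another 1 s, then on to the right label.

```bash
python3 -m inch '[[0, 0, 0, 0, 0, 0], [0, 0, 0, 0, 0, 0], [0, 0, 0, 0, 0, 0], [0, 0, 0, 0, 0, 0], [0, 0, 0, 0, 0, 0], [0, 0, 0, 0, 0, 0], [0, 0, 0, 0, 0, 0], [0, 0, 0, 0, 0, 0]]'|egrep "t:|pos|rot|force|wid"; python3 - <<'E'
from h import *
d=lambda a:np.array([np.cos(np.radians(a)),np.sin(np.radians(a))])
m=np.array([.565,-.151])-.125*d(-6); print(m,rows((*m,.105),-6))
eyes.grab_frame("scene")
print([(np.round(q["pixel"]),round(q["p"],2)) for q in spotter.spot_in("scanner","scene")],proj("scene",(*(np.array([.4319,-.061])-.02*d(10)),.06)))
E
```

```text
t: 47.45
tool_pos: [0.432, -0.061, 0.1054]
ee_rot: [180.0, 0.0, 10.0]
force: [-0.3, -0.2, -2.9]
grip_width: 0.149
gripper_force: 68.6
[ 0.44068476 -0.13793394] (array([-0.0047,  0.0772,  0.0004]), array([ 0.  ,  0.  , 15.97]))
[(array([274., 269.]), 0.8), (array([357., 275.]), 0.45)] [276.16380367 268.34764031]
```

```bash
python3 -m inch '[[-0.001, 0.015, 0, 0, 0, 3], [-0.002, 0.03, 0, 0, 0, 6], [-0.003, 0.045, 0, 0, 0, 9], [-0.004, 0.06, 0, 0, 0, 12], [-0.005, 0.07, 0, 0, 0, 14], [-0.005, 0.076, 0, 0, 0, 16], [-0.005, 0.077, 0, 0, 0, 16], [-0.005, 0.077, 0, 0, 0, 16]]'|egrep "t:|pos|rot|force"; python3 -m inch '[[0, 0, 0, 0, 0, 0], [0, 0, 0, 0, 0, 0], [0, 0, 0, 0, 0, 0], [0, 0, 0, 0, 0, 0], [0, 0, 0, 0, 0, 0], [0, 0, 0, 0, 0, 0], [0, 0, 0, 0, 0, 0], [0, 0, 0, 0, 0, 0]]'|egrep "t:|pos|rot|force|wid"; python3 -m inch '[[0, 0, 0, 0, 0, 0], [0, 0, 0, 0, 0, 0], [0, 0, 0, 0, 0, 0], [0, 0, 0, 0, 0, 0], [0, 0, 0, 0, 0, 0], [0, 0, 0, 0, 0, 0], [0, 0, 0, 0, 0, 0], [0, 0, 0, 0, 0, 0]]'|egrep "t:|pos|rot|force|wid"; python3 - <<'E'
from h import *
np.set_printoptions(precision=4,suppress=True)
P=pose(); np.savez("pics/rr.npz",R=P[0],t=P[1]); cv2.imwrite("pics/rr.png",eyes.grab_frame("wrist")[:,:,::-1])
for l,z in (("housing_right_label",.06),("housing_right",.014),("scanner",.1),("hook_stand",.01),("hook_seat",.174)): print(l,[(np.round(d["pixel"]),round(d["p"],2),hit("wrist",d["pixel"],z,P)) for d in spotter.spot_in(l,"wrist")])
E
```

```text
t: 48.35
tool_pos: [0.4403, -0.1376, 0.1053]
ee_rot: [-180.0, 0.0, -6.0]
force: [-0.3, -0.1, -2.4]
gripper_force: 68.6
t: 49.15
tool_pos: [0.4404, -0.1377, 0.1054]
ee_rot: [-180.0, 0.0, -6.0]
force: [-0.0, 1.0, -2.8]
grip_width: 0.147
gripper_force: 68.6
t: 49.95
tool_pos: [0.4404, -0.1377, 0.1054]
ee_rot: [180.0, -0.0, -6.0]
force: [0.1, -0.7, -2.7]
grip_width: 0.149
gripper_force: 68.6
housing_right_label [(array([328.,  32.]), 0.93, array([ 0.5666, -0.1524,  0.06  ])), (array([ 22., 269.]), 0.7, array([0.4199, 0.2071, 0.06  ]))]
housing_right [(array([326.,  31.]), 0.62, array([ 0.5782, -0.1525,  0.014 ])), (array([ 30., 214.]), 0.43, array([0.4696, 0.214 , 0.014 ]))]
scanner [(array([328., 227.]), 0.95, array([ 0.461, -0.141,  0.1  ]))]
hook_stand [(array([477.,  16.]), 0.63, array([ 0.5918, -0.2781,  0.01  ]))]
hook_seat [(array([478.,  13.]), 0.66, array([ 0.5455, -0.1877,  0.174 ]))]
```

```bash
python3 - <<'E'
from h import *
np.set_printoptions(precision=4,suppress=True,linewidth=250)
P=(Ro.from_euler('xyz',[-180,0,179.9],degrees=True).as_matrix(),np.array([.4511,.0272,.3798]))
for n,p,z in (("foot",(174,237),.012),("post",(128,285),.188),("tip",(105,227),.19)): print("w3",n,hit("wrist",p,z,P))
T=lambda a:(a[0]/2.7+180,a[1]/2.7+120)
for n,p,z in (("foot",(574,156),.012),("post",(604,90),.188),("tip",(641,161),.19)): print("top",n,hit("top",T(p),z))
g=cv2.imread("pics/scene0.png",0)
m=g[266:335,358:412]
for r,row in zip(range(266,335,2),m[::2]): print(r,''.join('#' if v<75 else '+' if v<130 else '.' for v in row))
g=cv2.imread("pics/w3.png",0)
print()
for r in range(215,300,2): print(r,''.join('#' if v<62 else '+' if v<90 else '.' for v in g[r,90:200]))
E
```

```text
w3 foot [ 0.6091 -0.2726  0.012 ]
w3 post [ 0.6106 -0.2739  0.188 ]
w3 tip [ 0.514  -0.2857  0.19  ]
top foot [ 0.6095 -0.2787  0.012 ]
top post [ 0.6102 -0.2802  0.188 ]
top tip [ 0.5133 -0.2933  0.19  ]
266 ####++..+#............................................
268 ##+...++##............................................
270 +++++#####............................................
272 #++######+................................+++.........
274 #########+..............................++++++........
276 #########..............................+######........
278 ########...............................######.........
280 #######+.............................+++#####.........
282 #####+........+...................++++######..........
284 ++..........++..................++##++######..........
286 ..........+#+................++##+...+#####...........
288 .......++++...............+++##+.....######...........
290 +#++++++++..............+++#+.......+#####............
292 ++++++...............+++#+..........#####+............
294 ++................++++#+...........+#####.............
296 ......
[... 5415 characters left out ...]
..........
289 .......................................+++......................................################..............
291 ..............................................................................##################+.............
293 ............................................................................+###################............+#
295 ..........................................................................+####################............+##
297 .......................................................................++####################+............####
299 ......................................................................+#####################+............#####
```

```bash
python3 - <<'E'
from h import *
np.set_printoptions(precision=4,suppress=True)
P=(Ro.from_euler('xyz',[-180,0,179.9],degrees=True).as_matrix(),np.array([.4511,.0272,.3798]))
print("w3 end.17",hit("wrist",(110,228),.17,P),"mid",hit("wrist",(118,247),.17,P),hit("wrist",(126,265),.17,P),"tip.19",hit("wrist",(102,226),.19,P),"post",hit("wrist",(129,284),.188,P))
print("scene end.17",hit("scene",(368,301),.17),"mid",hit("scene",(382,291),.17),hit("scene",(390,285.5),.17),"post.188",hit("scene",(400.5,274.5),.188),"foot",hit("scene",(391,312),.012))
g=cv2.imread("pics/cr.png",0); d=np.load("pics/cr.npz"); Q=(d["R"],d["t"])
for X in [(.515,-.297,.17),(.515,-.297,.19),(.61,-.279,.17),(.61,-.279,.012)]: print(proj("wrist",X,Q))
u,v=proj("wrist",(.515,-.297,.17),Q).astype(int)
for r in range(v-40,v+90,3): print(r,''.join('#' if x<60 else '+' if x<100 else '.' for x in g[r,max(0,u-50):u+110:2]),u-50)
E
```

```text
w3 end.17 [ 0.5241 -0.2942  0.17  ] mid [ 0.5552 -0.2875  0.17  ] [ 0.5858 -0.2811  0.17  ] tip.19 [ 0.5126 -0.2914  0.19  ] post [ 0.6084 -0.2712  0.188 ]
scene end.17 [ 0.5259 -0.2928  0.17  ] mid [ 0.5642 -0.2875  0.17  ] [ 0.5863 -0.2849  0.17  ] post.188 [ 0.6132 -0.2812  0.188 ] foot [ 0.6117 -0.2815  0.012 ]
[171.5885 172.563 ]
[162.1276 177.5938]
[200.5786 259.395 ]
[237.7384 209.3285]
132 ..+++++++.+++++++++++++++++..+.+.++............................................. 121
135 +..++++++++++++++++++..+++...................................................... 121
138 ..++..+++++++++++++++++++++...+++++............................................. 121
141 .....+++++.+...+.++.+++++++++++..++............................................. 121
144 .++++..+++..+..+.+++.+++++++.+.+++.............................................. 121
147 ..+++++++..........++++.+..+++++++.............................................. 121
150 ...+++++.+.....+..+++..+..+++...+.+............................................. 121
153 .+++.........++...+++++++++.++++++++........................................
[... 2512 characters left out ...]
....++.++.+....+..+..+...+..+++++......#####+............................ 121
243 +++++.++.++++.++++++.....++..+.+...++++++....#####+............................. 121
246 ++++++++.++.++.++..+.....+..+++..++++++++..+#####+.............................. 121
249 ++++++++..+++++++...++++...++++++..++++#+++#####+............................... 121
252 .+++++++++++++..+++++++..+..++++....++++#######+................................ 121
255 +++++++++++.++++++..+..+.+++....+.++.+++######+................................. 121
258 +++++++++..+....++++++++..++..+++.+++++######+.................................. 121
261 +++++++++..+...++++..++.+++..+++..+..+######+................................... 121
```

```bash
python3 - <<'E'
from h import *
np.set_printoptions(precision=4,suppress=True)
d=np.load("pics/cr.npz"); Q=(d["R"],d["t"])
for p,z in (((176,182),.17),((184,198),.17),((190,220),.17),((199,248),.17),((169,175),.19),((240,210),.012),((208,261),.188)): print(p,hit("wrist",p,z,Q))
print(rows((.47,-.20,.21),20))
E
```

```text
(176, 182) [ 0.5247 -0.2933  0.17  ]
(184, 198) [ 0.5413 -0.2865  0.17  ]
(190, 220) [ 0.5648 -0.2834  0.17  ]
(199, 248) [ 0.5963 -0.2784  0.17  ]
(169, 175) [ 0.5128 -0.2891  0.19  ]
(240, 210) [ 0.6111 -0.2755  0.012 ]
(208, 261) [ 0.6012 -0.2623  0.188 ]
(array([ 0.036 ,  0.0588, -0.1046]), array([ -0.  ,   0.  , -26.03]))
```

```bash
python3 -m inch '[[0, 0, -0.02, 0, 0, -4], [0, 0, -0.045, 0, 0, -11], [0, 0, -0.07, 0, 0, -18], [0, 0, -0.082, 0, 0, -26], [0, 0, -0.082, 0, 0, -34], [0, 0, -0.082, 0, 0, -42], [0, 0, -0.082, 0, 0, -50], [0, 0, -0.082, 0, 0, -57]]'|egrep "pos|rot|force|wid";python3 -m inch '[[0, 0, 0, 0, 0, -7], [0, 0, 0, 0, 0, -14], [0, 0, 0, 0, 0, -21], [0, 0, 0, 0, 0, -28], [0, 0, 0, 0, 0, -35], [0, 0, 0, 0, 0, -42], [0, 0, 0, 0, 0, -47.5], [0, 0, 0, 0, 0, -47.5]]'|egrep "pos|rot|force|wid"; python3 - <<'E'
from h import *
print(rows((.45,-.2765,.187),98.5))
E
```

```text
tool_pos: [0.4403, -0.1377, 0.1874]
ee_rot: [-180.0, 0.0, 51.3]
force: [-0.2, -0.4, -2.5]
grip_width: 0.148
gripper_force: 68.5
tool_pos: [0.4402, -0.1377, 0.1873]
ee_rot: [-180.0, -0.0, 98.5]
force: [0.0, -0.4, -3.0]
grip_width: 0.147
gripper_force: 68.6
(array([-0.1387, -0.011 ,  0.0003]), array([-0.02, -0.01,  0.04]))
```

```bash
python3 -m inch '[[-0.025, -0.002, 0, 0, 0, 0], [-0.055, -0.005, 0, 0, 0, 0], [-0.085, -0.007, 0, 0, 0, 0], [-0.115, -0.009, 0, 0, 0, 0], [-0.132, -0.011, 0, 0, 0, 0], [-0.139, -0.011, 0, 0, 0, 0], [-0.139, -0.011, 0, 0, 0, 0], [-0.139, -0.011, 0, 0, 0, 0]]'|egrep "t:|pos|rot|force|wid"; python3 - <<'E'
from h import *
np.set_printoptions(precision=4,suppress=True,linewidth=250)
P=pose(); np.savez("pics/hk.npz",R=P[0],t=P[1]); im=eyes.grab_frame("wrist"); cv2.imwrite("pics/hk.png",im[:,:,::-1]); g=im.mean(2)
for n,X in dict(foot=(.611,-.278,.012),post=(.611,-.278,.188),seat=(.5467,-.2876,.174),end=(.5115,-.293,.17),tip=(.5115,-.293,.19),barfront=(.4495,-.279+.038,.21),barback=(.4495+.01,-.279-.078,.21)).items(): print(n,proj("wrist",X,P))
for r in range(130,330,4): print(r,''.join('#' if x<50 else '+' if x<90 else '.' for x in g[r,300:620:2]))
E
```

```text
t: 52.65
tool_pos: [0.4499, -0.2759, 0.1872]
ee_rot: [-180.0, -0.0, 98.5]
force: [-0.2, -0.2, -2.7]
grip_width: 0.15
gripper_force: 68.6
foot [462.5495 205.125 ]
post [553.8744 287.4279]
seat [469.2584 285.8868]
end [417.0985 286.2204]
tip [425.4692 304.8491]
barfront [336.3175 222.6647]
barback [321.2156 394.6077]
130 ...........................................................................+....................................................................................
134 ............+.........................................................................................................................................++........
138 ............+...................................................................................................................................+++++++++++++...
142 ............+................................................................................................................................+++++++++++++++++..
146 ...........+++.........................................................................................................
[... 6766 characters left out ...]
..+#+####+........++####################
314 #######+++++++++++++####################################################++.....................................+..............+++.........+#####################
318 #######+++++++++++++#######################################################++.................................+..........................+######################
322 ######++++++++++++++###########################################################+.............................+..........+................+######################
326 ######+++++++++++++++#############################################################++........................+...+........+...............+######################
```

```bash
python3 - <<'E'
from h import *
np.set_printoptions(precision=1,suppress=True)
d=np.load("pics/hk.npz"); P=(d["R"],d["t"]); u=np.array([-.148,.989,0])
z0=P[1][2]-.0688
for g in (.01,.02,.03):
    o=P[1]-g*u; o[2]=z0
    print(g,"front top",proj("wrist",o+.065*u+[0,0,.04],P),"front bottom",proj("wrist",o+.065*u,P),"bar front top",proj("wrist",o+.058*u+[0,0,.092],P),"bar post in",proj("wrist",o+.046*u+[0,0,.08],P))
g=cv2.imread("pics/hk.png",0)
for r in range(150,262,4): print(r,' '.join('%3d'%x for x in g[r,280:372:4]))
E
```

```text
0.01 front top [325.1 153.5] front bottom [325.3 144. ] bar front top [324.8 192. ] bar post in [324.9 209.9]
0.02 front top [325.1 170.9] front bottom [325.3 158.3] bar front top [324.8 215.3] bar post in [324.9 230.3]
0.03 front top [325.2 187.9] front bottom [325.3 172.3] bar front top [324.8 237.3] bar post in [325.  249.5]
150 112 110 112 109 112 111 113 113 110 112 100  61 100 146 184 183 182 180 183 183 185 181 181
154 112 111 125 113 110 108 109 113 110 108 102  80  95 153 181 183 166 185 181 181 180 183 181
158 110 111 129 131 111 109 112 109 110 111  93  81  89 161 183 182 180 179 183 182 178 182 182
162 113 126 132 125 106  85  82  80  71  70  70  69  69  77  73  71  73  74 121 142 181 181 184
166 130 133 118  59  92  20  19  20  15  18  15  24  17  23  19  17  26  14  84  62 138 181 182
170 135 132  74  73  86  58  61  62  74  72  75  85  85  88  87  83  86  85  97  92  63 169 181
174 132 109  57  57  61  59  61  61  67  72  69  74  66  69  71  73  74  69  67  73  71 115 180
178 136  76  65  60  63  64  64  64  62  88  98  99 100  99 103 104 104 105 103 106 106  99 178
18
[... 1217 characters left out ...]
 124 124 123 118 114 181 181
234 122 124 120 116 122 122 123 114  65  71  68  73  70  68  66  74 122 122 123 117 115 181 183
238  98 102  95 116 120 125 123 111  64  69  73  69  70  70  65  78 125 124 120 117 120 183 184
242  99  99  93 116 121 123 123 112  65  70  71  71  71  66  69  75 122 125 120 118 118 185 182
246  95  98  93 116 122 124 121 118  68  70  70  71  68  70  65  72 122 122 123 117 103 130 148
250 102  96  98 113 119 123 116 107  66  70  71  71  69  70  65  72 114 113 120 120  95  99 101
254  99 101 104 113 119  97  70  73  62  68  70  67  70  70  67  55  75  74 110 117  97 101 104
258 101  99  98 111 118  83  73  72  66  70  68  70  71  71  66  55  72  73  94 115 118  96  99
```

```bash
python3 -m inch '[[0, 0.008, 0, 0, 0, 0], [0, 0.016, 0, 0, 0, 0], [0, 0.024, 0, 0, 0, 0], [0, 0.032, 0, 0, 0, 0], [0, 0.04, 0, 0, 0, 0], [0, 0.048, 0, 0, 0, 0]]'|egrep "pos|rot|force|wid"; python3 -m inch '[[0, 0.008, 0, 0, 0, 0], [0, 0.016, 0, 0, 0, 0], [0, 0.024, 0, 0, 0, 0]]'|egrep "pos|force"; python3 -m inch '[[0, 0.008, 0, 0, 0, 0], [0, 0.016, 0, 0, 0, 0], [0, 0.024, 0, 0, 0, 0], [0, 0.028, 0, 0, 0, 0], [0, 0.028, 0, 0, 0, 0]]'|egrep "pos|force"
```

```text
tool_pos: [0.4982, -0.2696, 0.1873]
ee_rot: [-180.0, -0.0, 98.5]
force: [0.9, 0.5, -2.0]
grip_width: 0.148
gripper_force: 68.6
tool_pos: [0.5218, -0.2662, 0.1874]
force: [1.2, -0.4, -2.6]
gripper_force: 68.6
tool_pos: [0.5493, -0.262, 0.1873]
force: [-1.4, -1.1, -3.0]
gripper_force: 68.6
```

```bash
python3 -m inch '[[0, 0, 0.006, 0, 0, 0], [0, 0, 0.012, 0, 0, 0], [0, 0, 0.018, 0, 0, 0], [0, 0, 0.02, 0, 0, 0], [0, 0, 0.02, 0, 0, 0]]'|egrep "pos|force"; python3 -m inch '[[0, 0, 0.001, 0, 0, 0], [0, 0, 0.002, 0, 0, 0], [0, 0, 0.002, 0, 0, 0]]'|egrep "pos|force"; python3 -m inch '[[0, 0, 0.001, 0, 0, 0], [0, 0, 0.002, 0, 0, 0], [0, 0, 0.002, 0, 0, 0]]'|egrep "pos|force"
```

```text
tool_pos: [0.5486, -0.2621, 0.1669]
force: [-0.2, 0.3, -3.3]
gripper_force: 68.6
tool_pos: [0.5489, -0.2621, 0.1654]
force: [-0.3, -0.1, -2.2]
gripper_force: 68.5
tool_pos: [0.5488, -0.2621, 0.1632]
force: [0.2, 0.4, -3.2]
gripper_force: 68.5
```

```bash
python3 -m inch '[[0, 0, 0.001, 0, 0, 0], [0, 0, 0.0015, 0, 0, 0], [0, 0, 0.0015, 0, 0, 0]]'|egrep "pos|force"; python3 -m inch '[[0, 0, 0.001, 0, 0, 0], [0, 0, 0.001, 0, 0, 0]]'|egrep "pos|force"
```

```text
tool_pos: [0.549, -0.2621, 0.1625]
force: [-2.3, 1.1, 3.7]
gripper_force: 69.6
tool_pos: [0.5491, -0.2621, 0.1621]
force: [-5.1, 3.3, 10.0]
gripper_force: 70.5
```

```bash
python3 -m inch '[[0, 0, -0.001, 0, 0, 0], [0, 0, -0.001, 0, 0, 0]]'|egrep "pos|force"; python3 -m inch '[[0, 0, 0, 0, 0, 0], [0, 0, 0, 0, 0, 0], [0, 0, 0, 0, 0, 0], [0, 0, 0, 0, 0, 0], [0, 0, 0, 0, 0, 0]]' 0.5|egrep "pos|force|wid"; python3 -m inch '[[0, 0, -0.01, 0, 0, 0], [0, 0, -0.03, 0, 0, 0], [0, 0, -0.06, 0, 0, 0], [0, 0, -0.1, 0, 0, 0], [0, 0, -0.14, 0, 0, 0], [0, 0, -0.15, 0, 0, 0], [0, 0, -0.15, 0, 0, 0]]'|egrep "t:|pos|force|wid"; python3 - <<'E'
from h import *
np.set_printoptions(precision=3,suppress=True)
P=snap("wrist","pics/end.png")
for l,z in (("scanner",.15),("hook_stand",.01),("cover_left_grip",.095)): print(l,[(np.round(d["pixel"]),round(d["p"],2),hit("wrist",d["pixel"],z,P)) for d in spotter.spot_in(l,"wrist")])
snap("scene","pics/end_s.png")
for l,z in (("scanner",.15),("cover_left",.05),("tray",.01)): print(l,[(np.round(d["pixel"]),round(d["p"],2),hit("scene",d["pixel"],z)) for d in spotter.spot_in(l,"scene")])
E
```

```text
tool_pos: [0.549, -0.2621, 0.1624]
force: [-3.1, 3.4, 4.8]
gripper_force: 69.7
tool_pos: [0.5489, -0.2621, 0.1618]
force: [-0.3, -0.0, 0.4]
grip_width: 0.502
gripper_force: 0.0
t: 57.1
tool_pos: [0.5493, -0.2624, 0.3141]
ee_rot: [179.8, 0.1, 98.5]
force: [0.1, -0.5, 0.0]
grip_width: 0.501
gripper_force: 0.0
scanner [(array([363.,  90.]), 0.63, array([ 0.572, -0.162,  0.15 ])), (array([326., 198.]), 0.57, array([ 0.553, -0.277,  0.15 ]))]
hook_stand [(array([365., 189.]), 0.9, array([ 0.616, -0.298,  0.01 ]))]
cover_left_grip []
scanner [(array([378., 305.]), 0.7, array([ 0.547, -0.303,  0.15 ])), (array([383., 235.]), 0.52, array([ 0.656, -0.157,  0.15 ]))]
cover_left [(array([230., 188.]), 0.78, array([0.412, 0.249, 0.05 ])), (array([440., 292.]), 0.43, array([ 0.73 , -0.307,  0.05 ]))]
tray [(array([252., 196.]), 0.9, array([0.463, 0.222, 0.01 ]))]
```

```bash
for k in 1 2; do python3 -m inch '[[0, 0, 0, 0, 0, 0], [0, 0, 0, 0, 0, 0], [0, 0, 0, 0, 0, 0], [0, 0, 0, 0, 0, 0], [0, 0, 0, 0, 0, 0], [0, 0, 0, 0, 0, 0], [0, 0, 0, 0, 0, 0], [0, 0, 0, 0, 0, 0]]' >/dev/null; done; python3 - <<'E'
from h import *
import subprocess
g=lambda:eyes.grab_frame("scene").astype(int).mean(2)[240:340,340:420]
a=g(); [g() for _ in range(4)]; b=g(); p=cv2.imread("pics/end_s.png").astype(int).mean(2)[240:340,340:420]
print((abs(a-b)>15).sum(),(abs(a-p)>15).sum())
for r in range(0,100,3): print(''.join('#' if x<75 else '+' if x<150 else '.' for x in b[r]))
print(monitor.sense()["t"])
E
```

```text
1 282
++++++++++########################+++.+++++#######++++++++++++++++++++++++++++++
++++++++++++#####################+++++++++++++###++++++++++++++++++++++++.......
+++++++++++++++#################+++++++++++++++++++++++++++++++++++.............
++++++++++++++++++##########+++#+++++++++++++++++++++++++++++...................
+++++++++++++++++++++#######+++#+++++++++++++++++++++++.........................
++++++++++++++......++++####++#++++++++++++++++++...............................
++++++++++.....++++.....+++++++++++++++++++.....................................
+++++++.+...+..+.+..+....++++++++++++...........................................
++++++++.....++.....+.......+++.................................................
+++++++##..............+++#.....................................................
++++++++##+.++++++++++++........................................................
++++++++++++++++++++++++..................................++#+++................
+....++++++++++++###+++++++..............................+######................
....+++++++++++++######++++++#+..........
[... 964 characters left out ...]
++...............+######+.++...++++++..........
..++++++++++++++++++++++........+++++++...........++####+...++++++++++..........
.++++++++++++++++++++++++++........++++++.........+++...+++.....+++#+...........
..++++++++++++++++++++++++++++......++++++++...++....+++.....++++#+.............
+++++..++++++++++++++++++++++++++++......+++++#+++++......+++#+.................
............++.+.+..........................++####++.+++........................
..............................................+###+++...........................
...........................................................................+++++
.....................................................................+++++++++++
59.4
```

```bash
python3 -c "
from plant import order; print(order.finish_job())"
```

```text
the job is handed in; nothing more can be done
None
```

I handed the job in at about 59 s: all three covers stand in the tray, each label was scanned left to right with the scanner held still for over a second, and the scanner hangs still and released on the hook. The robot gives no read confirmation, so the scans rest on measured poses, and hand-in returned no verdict.

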